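# Close up two repaired power supplies

### The job

Box up the two repaired power supplies on the bench. Set each board flat on its spacers in the chassis it fits (the long green board in the long bare-aluminium chassis, the short cream board in the short charcoal one), then put the cover of the same size and finish over it, open side down, so that its sides come down outside the chassis's and stand on the bench, ends in line. Set boards and covers down rather than dropping them, and leave both finished supplies standing on the bench.

Things in the scene. Friction and masses are not known exactly. Their poses are not given: they have to be found in the camera images.
- chassis_long: Long chassis, loose on the bench, 0.18 to 0.32 kg: bare silver aluminium sheet channel, open side up, 130 (x) x 43 mm (y), inside width 39 mm; floor 2.5 mm thick with a pale sheet on it, 2 mm side flanges along x, 26 mm high overall, ends open. Origin: centre of the underside, z up. The green board goes in with 4.5 mm to spare each side, 10 mm each end.
- chassis_short: Short chassis, loose on the bench, 0.18 to 0.32 kg: charcoal-painted sheet channel, open side up, 92 (x) x 57 mm (y), inside width 53 mm; floor 2.5 mm thick with a pale sheet on it, 2 mm side flanges along x, 26 mm high overall, ends open. Origin: centre of the underside, z up. The cream board goes in with 4.5 mm to spare each side, 10 mm each end.
- board_long_c (a point): Long board, loose, 0.10 to 0.19 kg: green circuit board 110 x 30 mm (x, y) on four 6 mm spacers. Grip the yellow-taped transformer in its middle, 28 (x) x 26 mm, top 44 mm above the feet, across its 28 mm near the top; other parts rise to 14 mm at most. Blue terminals at one end (+x); either way round is right. Point: on the middle axis, 22 mm above the feet, z up. Fits the long bare-aluminium chassis.
- board_short_c (a point): Short board, loose, 0.10 to 0.19 kg: cream-yellow circuit board 72 x 44 mm (x, y) on four 6 mm spacers. Grip the yellow-taped transformer in its middle, 28 (x) x 34 mm, top 44 mm above the feet, across its 28 mm near the top; other parts rise to 14 mm at most. Green terminals at one end (+x); either way round is right. Point: on the middle axis, 22 mm above the feet, z up. Fits the short charcoal chassis.
- cover_long_c (a point): Long cover, loose, 0.11 to 0.20 kg: bare silver aluminium sheet channel with vents, open side down, 130 (x) x 54 (y) x 51 mm high outside, walls 2 mm, inside width 50 mm, ends open. Grip across its width. Point: its centre, 25.5 mm above the lower edges, z up. Either way round is right. Goes over the long bare-aluminium chassis (3.5 mm play each side); when home its lower edges stand on the bench.
- cover_short_c (a point): Short cover, loose, 0.11 to 0.20 kg: charcoal-painted sheet channel with vents, open side down, 92 (x) x 68 (y) x 51 mm high outside, walls 2 mm, inside width 64 mm, ends open. Grip across its width. Point: its centre, 25.5 mm above the lower edges, z up. Either way round is right. Goes over the short charcoal chassis (3.5 mm play each side); when home its lower edges stand on the bench.
Things that resemble listed ones, but are neither listed nor needed, are in the scene too. Leave any purple or red look-alike of the part that bears board_short_c alone.

How it is judged:
By the outcome, as a careful person would: the job done as asked, in the order asked, and still so for the second after the job is handed in, with the robot touching nothing.
It also fails if it takes over 128 s, if anything falls off the work surface, if the arm or the gripper's body presses on something with over 40 N, if the wrist force passes 120 N, or if a joint passes its speed limit or range.

### The arm

A 7-joint arm with a two-finger parallel gripper is mounted at the origin on the work surface. World frame = base frame: x ahead of the robot, y to its left, z up, the work surface at z = 0. Lengths are in mm, angles in rad, forces in N, time in s.
With the tool pointing down it reaches from about 425 to 875 mm from the base axis. Payload 8.4 kg.
Tool frame: the origin (TCP) lies midway between the tips of the shut fingers; the grasp point (between the pads) lies robot.grasp_offset behind it (robot.grasp_offset is the distance from the TCP to the grasp point, in mm); z points along the fingers, x is the direction in which the jaws open and shut, and the axes are right-handed (so a half turn about z gives the same grasp; the last joint's range is limited). The gripper opens to 87 mm and grips with 3 to 60 N. Pads are 19 mm wide; open, the fingers measure 117 mm over their backs; the gripper's body (75 mm by 190 mm) begins 51 mm behind the grasp point.
Start: joints at [-1.446, 0.333, 0.04, 1.465, -0.013, 1.343, -0.059], TCP at [144.262, 633.76, 222.546] pointing down, gripper open.
Joint ranges: [-2.58, 2.58], [-0.38, 2.09], [-1.3, 1.39], [0.25, 2.4], [-1.5, 4.64], [0.08, 2.09], [-2.65, 2.65]. Speed limits (rad/s): [2.22, 2.22, 2.79, 2.79, 3.14, 3.14, 3.14].

### API

Orientations are given as a rotation vector (axis times angle).
In Python, from rig import readout, eyes, ticket, robot gives the robot as it stands.
- The arm moves only by the tool step_arm, never from a script. Its argument "moves" is a list that holds one entry, the list of rows, each a list of 5 numbers: the shift along the tool's x, y, z in mm, then the turn about the tool's z in rad, then the opening, from -1 (shut) to 1 (fully open). A call has 1 to 8 rows; each row shifts and turns the pose as measured when the row begins, along the tool's axes as they then stand; what a row does not reach is not made up. A row lasts 1/12 s, in which the tool goes at most 41.7 mm and 7.16 degrees, less where a joint would pass 70% of its speed; a pose out of reach is approached as far as the arm can. A call with a gripper value outside its range is refused whole. The fingers move at their own pace and stop on an object; "newtons" is the grip in N (left out, the last holds). Time passes only in rows, so rows that do not move let the fingers close. It gives the time, the measured TCP pose, the force and the opening at its end, in the units of the state.
- readout.get_obs(): the state, without advancing time (a new reading comes with each control period).
- eyes.camera(name): name is "scene" or "top" or "wrist"; returns a dict with "frame" (420x560x3 uint8, red, green, blue), "camera_matrix" (3x3 intrinsics, pixels), "cam_to_world" (4x4, takes a point from camera to world coordinates); the wrist camera has in their place "T_tool_cam" (4x4, takes a point from camera to tool coordinates, whose origin is the TCP and whose axes are the tool frame's). Camera axes: x right, y down, z forward; pixel columns grow to the right and rows downward; lengths in mm; the calibration is good to about 2 mm. A picture is of the moment at which its call begins: read the wrist's pose just before it. There is no depth.
- ticket.finish_job(): hands the job in, once; it reports no verdict.
The state is a dict: "time_s": time; "qpos": joint angles; "dq": joint speeds; "effort": joint torques, N m; "ee_pos": TCP position; "tcp_rot": TCP orientation; "wrist_force": force on the tool from outside, world axes, zero at the start; "torque": the same for the moment, N m; "gripper_width": finger opening in mm.
Only numpy, scipy, OpenCV 4.12 (cv2) and the standard library are available. Lean on these libraries where they do the work, as an engineer would, in place of code of your own. Each camera call takes 0.05 s, during which the arm holds its last target.

## Working session

There is one attempt and no reset: what is moved stays moved. The work goes in short steps, Python scripts to look and compute and a tool call to move; the robot and the scene stay as the last step left them, time stands still between calls to the robot, and variables do not carry over. Pictures are saved under pics/ and viewed, and the job is handed in when it is done.

Besides the shell and the picture viewer there is one more tool, called after "Request:" as a command line: name --argument value ..., lists and objects as JSON in quotes. step_arm: Moves the arm, as the interface text tells. Its arguments: {"type":"object","properties":{"moves":{"type":"array"},"newtons":{"type":"number"}},"required":["moves"]}

```bash
ls -la; mkdir -p pics
python3 - <<'E'
from rig import readout, eyes, ticket, robot
import cv2, numpy as np
np.set_printoptions(precision=3,suppress=True)
print(readout.get_obs()); print(robot.grasp_offset)
for n in ["scene","top","wrist"]:
    c=eyes.camera(n)
    cv2.imwrite(f"pics/{n}0.png",c["frame"][:,:,::-1])
    for k in c:
        if k!="frame": print(n,k,c[k])
E
```

```text
total 12
drwxr-xr-x  3 agent agent 4096 Dec  6 07:52 .
drwxr-xr-x 23 root  root  4096 Dec  6 07:52 ..
drwxr-xr-x  2 agent agent 4096 Dec  6 07:52 pics
{'time_s': 0.0, 'qpos': array([-1.446,  0.334,  0.04 ,  1.466, -0.013,  1.343, -0.058]), 'dq': array([-0.001, -0.   ,  0.002, -0.001,  0.002,  0.001,  0.002]), 'effort': array([ -0.001, -65.635,   1.335, -40.382,  -0.06 ,   0.045,   0.   ]), 'ee_pos': array([144.196, 633.331, 221.673]), 'tcp_rot': array([ 2.455,  1.959, -0.002]), 'wrist_force': array([-0.164, -0.19 ,  0.117]), 'torque': array([-0.011,  0.   ,  0.003]), 'gripper_width': 87.18661820574596}
18.700000000000003
scene camera_matrix [[480.827   0.    277.913]
 [  0.    480.827 219.277]
 [  0.      0.      1.   ]]
scene cam_to_world [[  -0.6      0.67    -0.437 1145.77 ]
 [   0.8      0.505   -0.324  491.605]
 [   0.004   -0.544   -0.839 1217.569]
 [   0.       0.       0.       1.   ]]
top camera_matrix [[512.593   0.    273.827]
 [  0.    512.593 211.043]
 [  0.      0.      1.   ]]
top cam_to_world [[   0.012   -0.979    0.204  243.135]
 [  -1.      -0.011    0.003   38.456]
 [  -0.001   -0.204   -0.979 1455.5  ]
 [   0.       0.       0.       1.   ]]
wrist camera_matrix [[325.076   0.    279.177]
 [  0.    325.076 210.906]
 [  0.      0.      1.   ]]
wrist T_tool_cam [[   1.       0.       0.001    0.259]
 [  -0.001    0.954    0.3    -82.756]
 [  -0.      -0.3      0.954 -162.74 ]
 [   0.       0.       0.       1.   ]]
```

View pics/scene0.png

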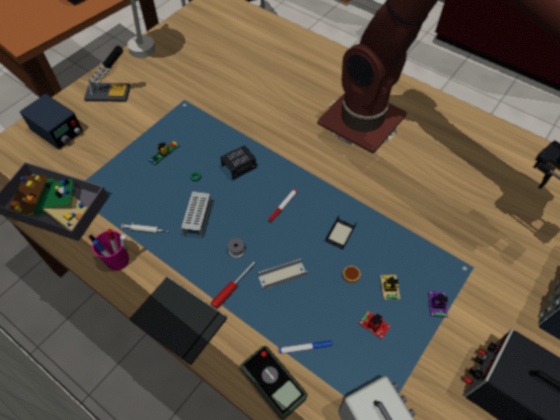

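View pics/top0.png

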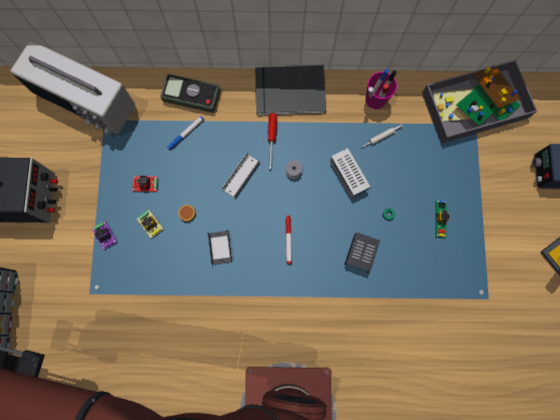

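View pics/wrist0.png

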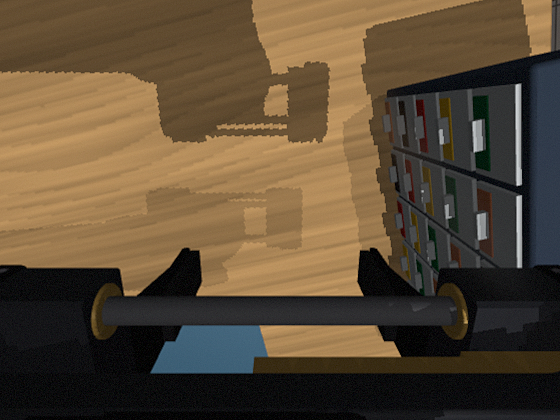

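The scene and top pictures show these lookalike groups in the top image:
- **Short board:** cream (150,224), with purple (105,236) and red (145,184) lookalikes.
- **Long board:** green (441,219). The parts tray at (480,100) also holds green and yellow boards.
- **Chassis:** long (240,176), short (220,248).
- **Covers:** long (350,172), short (362,252).

I'll check these in close crops.

Run:
```python
import cv2, numpy as np
im=cv2.imread("pics/top0.png")
def crop(x0,y0,x1,y1,s): return cv2.resize(im[y0:y1,x0:x1],None,fx=s,fy=s,interpolation=cv2.INTER_CUBIC)
cv2.imwrite("pics/c1.png",crop(85,145,285,275,4))
cv2.imwrite("pics/c2.png",crop(320,135,500,280,4))
```

```text
(no output)
```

View pics/c1.png

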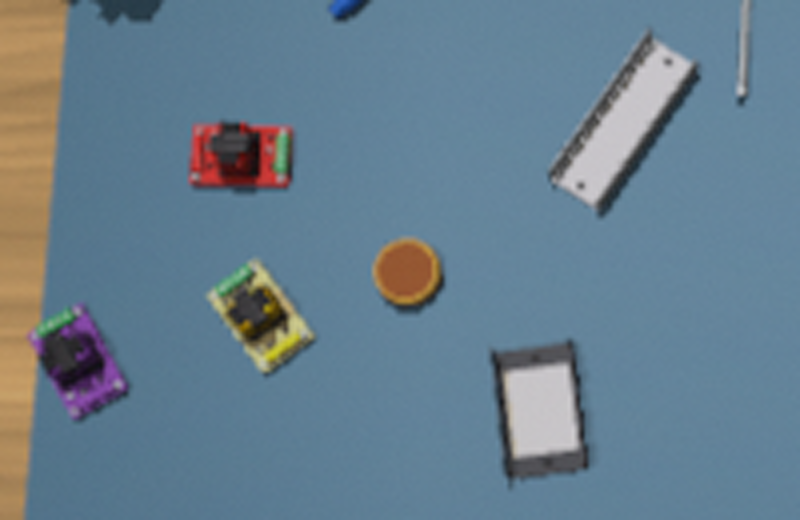

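View pics/c2.png

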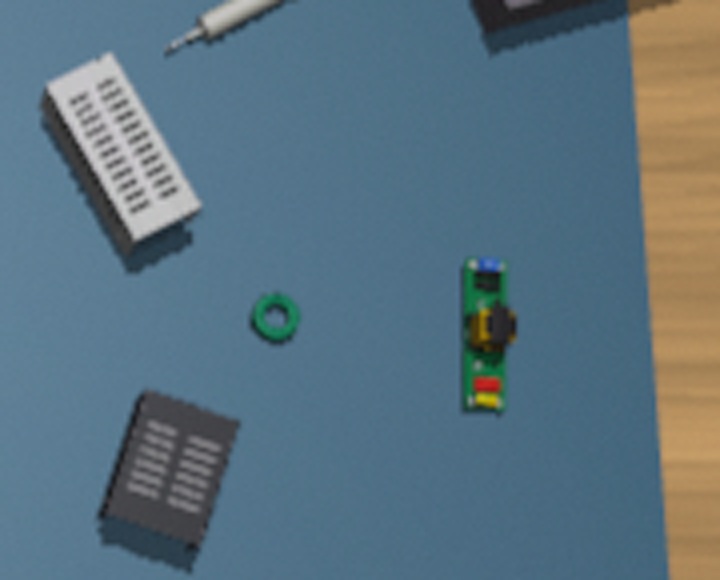

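```bash
cat > h.py <<'E'
from rig import readout, eyes, ticket, robot
import cv2, numpy as np, json, os
from scipy.spatial.transform import Rotation as R
from scipy.optimize import least_squares
np.set_printoptions(precision=2,suppress=True)
def toolT():
    o=readout.get_obs(); T=np.eye(4); T[:3,:3]=R.from_rotvec(o["tcp_rot"]).as_matrix(); T[:3,3]=o["ee_pos"]; return T
def shot(name,save):
    T=toolT(); c=eyes.camera(name)
    C=T@c["T_tool_cam"] if name=="wrist" else c["cam_to_world"]
    cv2.imwrite(f"pics/{save}.png",c["frame"][:,:,::-1])
    json.dump(dict(K=c["camera_matrix"].tolist(),C=np.asarray(C).tolist(),T=T.tolist()),open(f"pics/{save}.json","w"))
    return c["frame"],c["camera_matrix"],C
def load(save):
    d=json.load(open(f"pics/{save}.json")); return np.array(d["K"]),np.array(d["C"])
def p2w(K,C,uv,z):
    uv=np.atleast_2d(uv).astype(float); d=np.c_[uv,np.ones(len(uv))]@np.linalg.inv(K).T@C[:3,:3].T
    return C[:3,3]+d*((z-C[2,3])/d[:,2])[:,None]
def w2p(K,C,P):
    q=(np.atleast_2d(P)-C[:3,3])@C[:3,:3]; q=q@K.T; return q[:,:2]/q[:,2:]
def box(x,y,yaw,L,W,z0,z1):
    c,s=np.cos(yaw),np.sin(yaw)
    return np.array([[x+c*a-s*b,y+s*a+c*b,z] for z in(z0,z1) for a,b in((L/2,W/2),(-L/2,W/2),(-L/2,-W/2),(L/2,-W/2))])
def state():
    o=readout.get_obs(); T=toolT(); X=T[:3,0]
    print("t %.2f"%o["time_s"],"tcp",o["ee_pos"],"yawX %.4f"%np.arctan2(X[1],X[0]),"toolz",T[:3,2],"F",o["wrist_force"],"w %.1f"%o["gripper_width"],"q",o["qpos"])
def goal(x,y,z,yaw,T=None):
    """shift needed in tool axes (mm) and turn about tool z for tool-x yaw (mod pi)"""
    T=toolT() if T is None else T
    d=T[:3,:3].T@(np.array([x,y,z])-T[:3,3]); cur=np.arctan2(T[1,0],T[0,0])
    dy=(yaw-cur+np.pi/2)%np.pi-np.pi/2
    s=-1 if T[2,2]<0 else 1
    print("shift",d,"turn",s*dy, "alt", s*(dy-np.sign(dy)*np.pi))
E
python3 - <<'E'
from h import *
K=np.array([[512.593,0,273.827],[0,512.593,211.043],[0,0,1]])
c=eyes.camera("top");C=c["cam_to_world"];K=c["camera_matrix"]
json.dump(dict(K=K.tolist(),C=C.tolist()),open("pics/top0.json","w"))
c2=lambda a,o:np.array(a)/4+o
def show(n,a,o,z):
    P=p2w(K,C,c2(a,o),z); print(n,"ctr",P.mean(0)[:2]); 
    for i in range(len(P)): d=P[(i+1)%len(P)]-P[i]; print("   edge",np.linalg.norm(d),"yaw",np.arctan2(d[1],d[0]))
o1=(85,145);o2=(320,135)
show("chL floor",[(668,40),(698,68),(600,212),(555,180)],o1,15)
show("chS",[(493,352),(572,342),(587,468),(509,480)],o1,15)
show("bS",[(207,292),(256,258),(314,338),(268,374)],o1,7)
show("bL",[(463,258),(505,258),(505,412),(463,412)],o2,7)
show("cvL",[(46,90),(110,53),(201,208),(137,243)],o2,51)
show("cvS",[(146,390),(240,420),(197,546),(103,518)],o2,51)
for n,a,o in [("red",(240,157),o1),("purple",(80,360),o1)]: print(n,p2w(K,C,c2(a,o),7)[0])
print("disc",p2w(K,C,c2((406,272),o1),0)); print("redpen",p2w(K,C,[(289,216),(289,264)],5)); print("coil",p2w(K,C,[(294,170),(271,168),(270,115)],5))
E
```

```text
chL floor ctr [646.59 135.44]
   edge 30.834913428438146 yaw -2.3281517928052495
   edge 128.9955551968168 yaw 2.5787585128725263
   edge 40.64633317001826 yaw 0.9569101909732557
   edge 133.2833626547134 yaw -0.6404912443466997
chS ctr [436.56 194.32]
   edge 56.53677139477869 yaw -1.4314150534666026
   edge 90.6218159736016 yaw -2.995012438595553
   edge 55.29282116451679 yaw 1.735503679822932
   edge 92.03957300606484 yaw 0.1601788002529205
bS ctr [503.82 397.86]
   edge 42.237162954886955 yaw -0.9254161665149254
   edge 73.56776597222861 yaw -2.4806333449013325
   edge 41.03124457758488 yaw 2.270381153710997
   edge 75.82021764117364 yaw 0.6772010322371458
bL ctr [ 528.7 -437.7]
   edge 30.432799536922253 yaw -1.5593630075435798
   edge 113.05546776412774 yaw 3.0846751549903724
   edge 29.96126857401847 yaw 1.5823092906764429
   edge 113.02662367731169 yaw -0.052753927672583974
cvL ctr [ 652.24 -174.24]
   edge 54.21214112249079 yaw -1.0222266486499176
   edge 129.9850499656137 yaw -2.6421883575395335
   edge 52.573033083575595 yaw 2.0868850743762972
   edge 128.20762197309696 yaw 0.5117355192123809
cvS ctr [ 423.81 -203.18]
   edge 67.64215179573861 yaw -1.8750783848043076
   edge 92.92746435566542 yaw 2.7898829777716134
   edge 66.43885238713173 yaw 1.2905334613137995
   edge 94.47226744734354 yaw -0.33798311539644643
red [620.98 420.46   7.  ]
purple [469.88 525.43   7.  ]
disc [[538.16 296.56   0.  ]]
redpen [[531.7   -0.47   5.  ]
 [393.24  -1.24   5.  ]]
coil [[669.73 -14.39   5.  ]
 [675.08  53.3    5.  ]
 [840.81  58.43   5.  ]]
```

Run:
```python
from h import *
state(); goal(504,398,222,0.667)
```

```text
t 0.20 tcp [144.21 633.51 222.  ] yawX 1.3470 toolz [-0. -0. -1.] F [-0.4  -0.44 -0.06] w 87.0 q [-1.45  0.33  0.04  1.47 -0.01  1.34 -0.06]
shift [-149.79  403.09    0.17] turn 0.680007965458558 alt -2.461584688131235
```

Request:
step_arm --moves '[[[-13.6,36.6,0,0,1],[-13.6,36.6,0,0,1],[-13.6,36.6,0,0,1],[-13.6,36.6,0,0,1],[-13.6,36.6,0,0,1],[-13.6,36.6,0,0,1],[-13.6,36.6,0,0,1],[-13.6,36.6,0,0,1]]]'

```text
time_s: 0.87
ee_pos: [403.9, 463.3, 218.5]
tcp_rot: [-2.432, -1.983, 0.009]
wrist_force: [0.6, 0.2, 0.7]
gripper_width: 87.1
```

Run:
```python
from h import *
state(); goal(504,398,222,0.667)
```

```text
t 0.87 tcp [403.87 463.29 218.49] yawX 1.3680 toolz [-0.01 -0.   -1.  ] F [0.63 0.22 0.66] w 87.1 q [-1.08  0.27  0.2   1.57 -0.06  1.32  0.49]
shift [-43.78 111.21  -4.12] turn 0.7009596003803735 alt -2.4406330532094196
```

Request:
step_arm --moves '[[[-14,37,-1,0,1],[-14,37,-1,0,1],[-14,37,-1,0,1],[0,0,0,0.12,1],[0,0,0,0.12,1],[0,0,0,0.12,1],[0,0,0,0.12,1],[0,0,0,0.12,1]]]'

```text
time_s: 1.53
ee_pos: [520.2, 382.1, 219.7]
tcp_rot: [2.923, 1.137, -0.009]
wrist_force: [-0.3, 0.2, -0.1]
gripper_width: 86.4
```

Run:
```python
from h import *
state(); goal(504,398,222,0.667)
```

```text
t 1.53 tcp [520.19 382.12 219.72] yawX 0.7419 toolz [-0.   -0.01 -1.  ] F [-0.3   0.2  -0.14] w 86.4 q [-0.98  0.34  0.36  1.49 -0.12  1.34  0.13]
shift [ -1.22 -22.64  -2.34] turn 0.07494295777689253 alt -3.0666496958129006
```

Request:
step_arm --moves '[[[-1,-22,-2,0.075,1],[0,0,0,0,1],[0,0,0,0,1]]]'

```text
time_s: 1.78
ee_pos: [504.7, 396.9, 221.0]
tcp_rot: [2.969, 1.006, -0.01]
wrist_force: [0.3, 0.0, 0.2]
gripper_width: 87.2
```

Run:
```python
from h import *
state(); shot("wrist","w1")
```

```text
t 1.78 tcp [504.72 396.86 220.96] yawX 0.6536 toolz [-0.   -0.01 -1.  ] F [0.29 0.02 0.18] w 87.2 q [-1.02  0.33  0.37  1.5  -0.12  1.34  0.01]
```

View pics/w1.png

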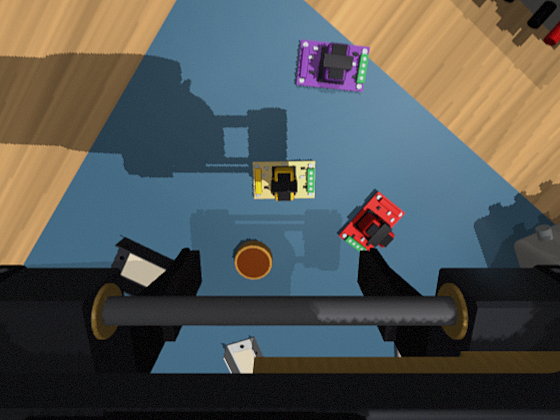

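The wrist view shows the cream board at about (284,180), with green terminals on the right. The purple and red lookalikes are at (333,66) and (373,220). I'll take precise corners next.

Run:
```python
from h import *
im=cv2.imread("pics/w1.png"); cv2.imwrite("pics/w1c.png",cv2.resize(im[145:215,235:335],None,fx=8,fy=8,interpolation=cv2.INTER_CUBIC))
```

```text
(no output)
```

View pics/w1c.png

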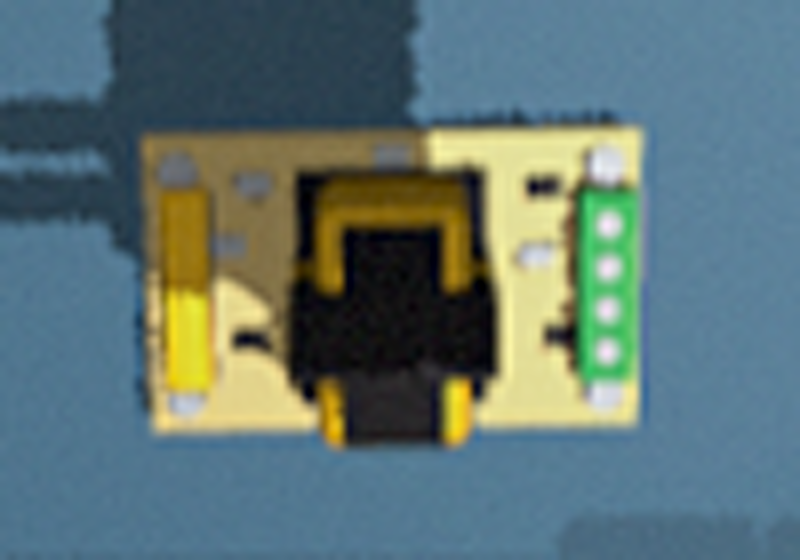

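```bash
cat >> h.py <<'E'
def fit(save,pix,L,W,z,off=(0,0),s=1):
    """corner pixels in order; least-squares rectangle pose"""
    K,C=load(save); P=p2w(K,C,(np.array(pix,float)+0.5)/s-0.5+np.array(off),z)[:,:2]
    c0=P.mean(0); e=P[1]-P[0]; y0=np.arctan2(e[1],e[0])
    if np.linalg.norm(e)<np.linalg.norm(P[2]-P[1]): y0=np.arctan2(*(P[2]-P[1])[::-1])
    loc=None;best=None
    for perm in ([(1,1),(-1,1),(-1,-1),(1,-1)],):
        for k in range(4):
            for d in (1,-1):
                q=np.array(perm)*[L/2,W/2]; q=np.roll(q[::d],k,0)
                f=lambda v:(np.c_[v[0]+np.cos(v[2])*q[:,0]-np.sin(v[2])*q[:,1],v[1]+np.sin(v[2])*q[:,0]+np.cos(v[2])*q[:,1]]-P).ravel()
                r=least_squares(f,[*c0,y0])
                if best is None or r.cost<best.cost: best=r
    v=best.x; v[2]=(v[2]+np.pi/2)%np.pi-np.pi/2
    print(save,"x %.1f y %.1f yaw %.4f"%tuple(v),"res",best.fun, "edges",[round(float(np.linalg.norm(P[(i+1)%4]-P[i])),1) for i in range(4)])
    return v
E
python3 - <<'E'
from h import *
v=fit("w1",[(142,133),(645,128),(637,427),(155,433)],72,44,7.6,(235,145),8)
goal(*v[:2],17.5,v[2])
E
```

```text
w1 x 506.7 y 401.2 yaw 0.6671 res [ 0.58 -0.19 -0.05 -0.52 -0.29  0.23 -0.24  0.47] edges [72.7, 44.7, 72.2, 45.0]
shift [  5.82  -1.6  203.34] turn -0.011906078408639997 alt 3.129686575181153
```

Request:
step_arm --moves '[[[5.8,-1.6,30,-0.012,1],[0,0,36,0,1],[0,0,36,0,1],[0,0,30,0,1],[0,0,15,0,1],[0,0,5,0,1],[0,0,0,0,1]]]'

```text
time_s: 2.42
ee_pos: [508.8, 402.9, 64.9]
tcp_rot: [2.961, 1.044, -0.004]
wrist_force: [1.1, 0.7, 0.1]
gripper_width: 86.7
```

Run:
```python
from h import *
state(); goal(506.7,401.2,20,.667); shot("wrist","w2")
```

```text
t 2.42 tcp [508.79 402.88  64.87] yawX 0.6782 toolz [-0. -0. -1.] F [1.14 0.7  0.08] w 86.7 q [-0.99  0.47  0.33  1.65 -0.17  1.06  0.07]
shift [-2.55 -0.07 44.88] turn 0.011224313402496744 alt -3.1303683401872964
```

View pics/w2.png

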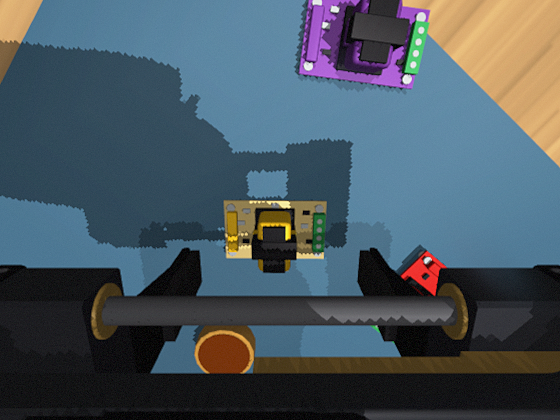

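Run:
```python
from h import *
fit("w2",[(223,201),(327.5,201),(326,258.5),(224,259)],72,44,7.6)
```

```text
w2 x 507.4 y 400.2 yaw 0.6794 res [ 0.59  0.09 -0.51 -0.81 -1.41 -1.04  1.32  1.76] edges [73.4, 44.4, 75.9, 44.9]
```

Request:
step_arm --moves '[[[-2.5,0,15,0.011,0.4],[0,0,15,0,0.4],[0,0,10,0,0.4],[0,0,4,0,0.4],[0,0,0,0,0.4]]]'

```text
time_s: 2.88
ee_pos: [511.7, 404.7, 28.3]
tcp_rot: [-2.965, -1.029, -0.014]
wrist_force: [0.3, 0.4, -0.3]
gripper_width: 64.2
```

Run:
```python
from h import *
state(); goal(506.7,401.2,20,.667)
```

```text
t 2.88 tcp [511.68 404.75  28.27] yawX 0.6683 toolz [ 0.01  0.01 -1.  ] F [ 0.28  0.38 -0.33] w 64.2 q [-0.99  0.51  0.32  1.68 -0.19  0.98  0.07]
shift [-6.18 -0.3   8.21] turn 0.0012870020953374972 alt -3.1403056514944554
```

Request:
step_arm --moves '[[[-6,-0.3,6,0,0.4],[0,0,2,0,0.4],[0,0,0,0,0.4]]]'

```text
time_s: 3.13
ee_pos: [507.7, 402.0, 22.2]
tcp_rot: [-2.963, -1.029, -0.019]
wrist_force: [-0.2, 0.4, 0.4]
gripper_width: 61.2
```

Run:
```python
from h import *
state(); goal(507,400.8,20,.668)
```

```text
t 3.13 tcp [507.71 402.04  22.23] yawX 0.6686 toolz [ 0.01  0.01 -1.  ] F [-0.18  0.37  0.36] w 61.2 q [-0.99  0.5   0.32  1.7  -0.19  0.96  0.07]
shift [-1.36  0.53  2.21] turn 0.0005828475604556793 alt -3.1410098060293374
```

Request:
step_arm --moves '[[[-1.3,0.5,2,0,0.4],[0,0,0,0,-1],[0,0,0,0,-1],[0,0,0,0,-1],[0,0,0,0,-1],[0,0,0,0,-1],[0,0,0,0,-1],[0,0,0,0,-1]]]' --newtons 20

```text
time_s: 3.8
ee_pos: [507.5, 401.3, 21.7]
tcp_rot: [-2.962, -1.029, -0.021]
wrist_force: [-0.2, -0.2, 1.3]
gripper_width: 28.4
```

Run:
```python
from h import *
state(); goal(507,400.8,20,.668); shot("wrist","w3")
```

```text
t 3.80 tcp [507.52 401.3   21.66] yawX 0.6688 toolz [ 0.01  0.01 -1.  ] F [-0.22 -0.19  1.29] w 28.4 q [-0.99  0.5   0.32  1.7  -0.19  0.95  0.07]
shift [-0.74  0.08  1.65] turn 0.0007511213063151612 alt -3.1408415322834777
```

View pics/w3.png

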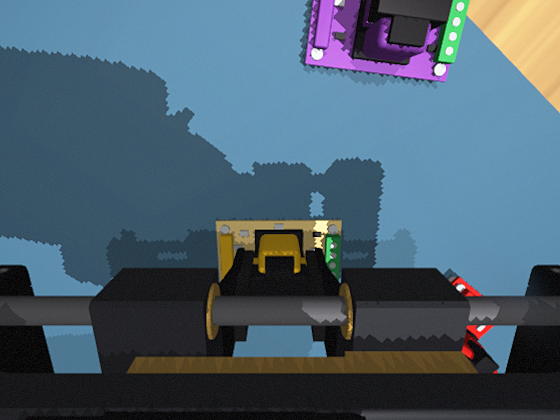

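Fingers closed at 28.4 mm on the transformer. I'll lift it.

Request:
step_arm --moves '[[[0,0,-15,0,-1],[0,0,-30,0,-1],[0,0,-35,0,-1],[0,0,-35,0,-1],[0,0,-25,0,-1],[0,0,-10,0,-1],[0,0,0,0,-1]]]'

```text
time_s: 4.43
ee_pos: [503.8, 398.0, 173.8]
tcp_rot: [-2.966, -1.03, -0.011]
wrist_force: [0.9, 0.4, -1.8]
gripper_width: 28.0
```

Run:
```python
from h import *
state(); goal(451,94,190,.155)
shot("wrist","w4")
```

```text
t 4.43 tcp [503.79 398.03 173.85] yawX 0.6686 toolz [ 0.01  0.   -1.  ] F [ 0.89  0.43 -1.81] w 28.0 q [-1.02  0.35  0.36  1.57 -0.13  1.24  0.03]
shift [-229.77  205.84  -17.7 ] turn 0.5136379556469421 alt -2.627954697942851
```

View pics/w4.png

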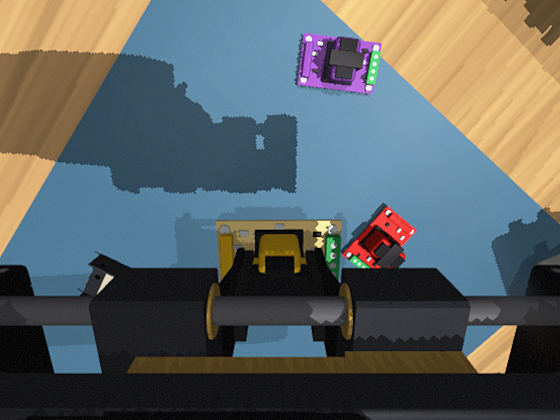

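Request:
step_arm --moves '[[[-15,13,-5,0,-1],[-30,27,-5,0,-1],[-30,27,-5,0,-1],[-30,27,0,0,-1],[-30,27,0,0,-1],[-30,27,0,0,-1],[-30,27,0,0,-1],[-15,13,0,0,-1]]]'

```text
time_s: 5.15
ee_pos: [445.8, 114.8, 168.8]
tcp_rot: [2.957, 1.049, -0.024]
wrist_force: [0.5, -1.4, -1.1]
gripper_width: 27.8
```

Request:
step_arm --moves '[[[0,0,0,0.1,-1],[0,0,0,0.12,-1],[0,0,0,0.12,-1],[0,0,0,0.12,-1],[0,0,0,0.05,-1],[0,0,0,0,-1]]]'

```text
time_s: 5.65
ee_pos: [438.0, 104.8, 156.7]
tcp_rot: [3.119, 0.221, -0.047]
wrist_force: [0.0, -0.0, -1.1]
gripper_width: 27.5
```

Run:
```python
from h import *
state(); goal(451,94,190,.155)
shot("wrist","w5")
```

```text
t 5.65 tcp [437.99 104.84 156.7 ] yawX 0.1416 toolz [-0.03 -0.02 -1.  ] F [ 0.05 -0.04 -1.12] w 27.5 q [-0.83 -0.02  0.49  2.01  0.02  1.18 -0.2 ]
shift [ 10.32  12.98 -33.47] turn -0.013395081729277392 alt 3.1281975718605155
```

View pics/w5.png

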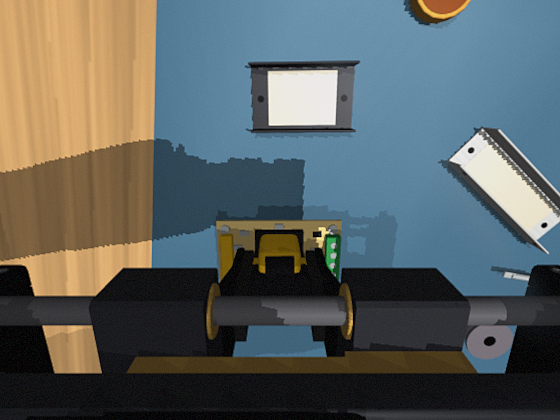

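Run:
```python
from h import *
im=cv2.imread("pics/w5.png"); cv2.imwrite("pics/w5c.png",cv2.resize(im[50:145,240:370],None,fx=6,fy=6,interpolation=cv2.INTER_CUBIC))
```

```text
(no output)
```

View pics/w5c.png

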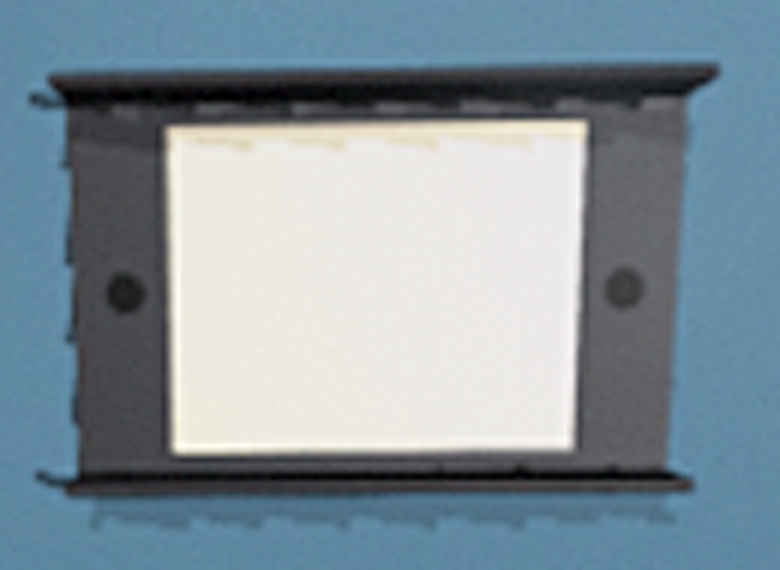

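Run:
```python
from h import *
fit("w5",[(48,76),(720,66),(694,489),(66,493)],92,57,26,(240,50),6)
K,C=load("w5")
P=p2w(K,C,(np.array([(125,294),(624,289)])+.5)/6-.5+[240,50],2.5); d=P[1]-P[0]; print(P.mean(0),np.arctan2(d[1],d[0]),np.linalg.norm(d))
# predicted held board corners
im=cv2.imread("pics/w5.png")
cv2.imwrite("pics/w5d.png",cv2.resize(im[210:290,200:360],None,fx=5,fy=5,interpolation=cv2.INTER_CUBIC))
```

```text
w5 x 441.3 y 196.9 yaw 0.1526 res [-0.1   0.48  0.1   0.54  0.29 -0.38 -0.3  -0.64] edges [91.8, 56.1, 91.4, 55.9]
[441.21 196.73   2.5 ] 0.15110733113831706 76.10367964990924
```

View pics/w5d.png

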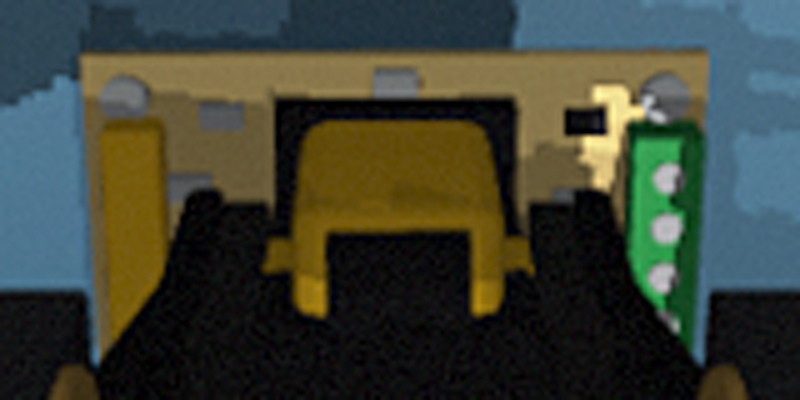

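Run:
```python
from h import *
K,C=load("w5"); T=np.array(json.load(open("pics/w5.json"))["T"]); Ct=np.linalg.inv(T)@C
P=p2w(K,Ct,(np.array([(81,53),(708,52)])+.5)/5-.5+[200,210],14.1); print(P, P.mean(0)+[0,22,0])
state(); goal(441.3,196.8,170,.152)
```

```text
[[-36.31 -21.89  14.1 ]
 [ 35.83 -22.05  14.1 ]] [-0.24  0.03 14.1 ]
t 5.70 tcp [437.74 104.82 156.53] yawX 0.1448 toolz [-0.03 -0.02 -1.  ] F [-1.39 -0.34 -2.03] w 27.9 q [-0.83 -0.02  0.49  2.01  0.02  1.18 -0.2 ]
shift [ 16.36 -90.32 -15.11] turn -0.007211829553531279 alt 3.1343808240362616
```

Request:
step_arm --moves '[[[2,-12,0,0,-1],[4,-25,0,-0.007,-1],[4,-25,0,0,-1],[4,-18,0,0,-1],[2,-8,0,0,-1],[0,0,0,0,-1]]]'

```text
time_s: 6.2
ee_pos: [437.9, 199.9, 150.2]
tcp_rot: [3.114, 0.255, -0.056]
wrist_force: [-0.2, -1.2, -0.7]
gripper_width: 27.8
```

Run:
```python
from h import *
state(); goal(441.3,196.8,60,.152)
```

```text
t 6.20 tcp [437.88 199.91 150.21] yawX 0.1630 toolz [-0.03 -0.02 -1.  ] F [-0.22 -1.21 -0.73] w 27.8 q [-0.91  0.07  0.41  1.94 -0.03  1.18 -0.33]
shift [ 6.21  2.37 90.08] turn 0.01099870942964487 alt -3.1305939441601485
```

Request:
step_arm --moves '[[[3,1,20,0.005,-1],[3,1,28,0.005,-1],[0,0,20,0,-1],[0,0,10,0,-1],[0,0,0,0,-1]]]'

```text
time_s: 6.62
ee_pos: [442.9, 195.8, 69.8]
tcp_rot: [3.114, 0.245, -0.053]
wrist_force: [-0.2, -0.1, -1.1]
gripper_width: 28.2
```

Run:
```python
from h import *
state(); goal(441.3,196.8,60,.152); shot("wrist","w6")
```

```text
t 6.62 tcp [442.91 195.85  69.77] yawX 0.1567 toolz [-0.03 -0.02 -1.  ] F [-0.22 -0.06 -1.14] w 28.2 q [-0.89  0.17  0.42  2.02 -0.08  1.   -0.28]
shift [-1.1  -1.34  9.79] turn 0.004716565810028772 alt -3.1368760877797643
```

View pics/w6.png

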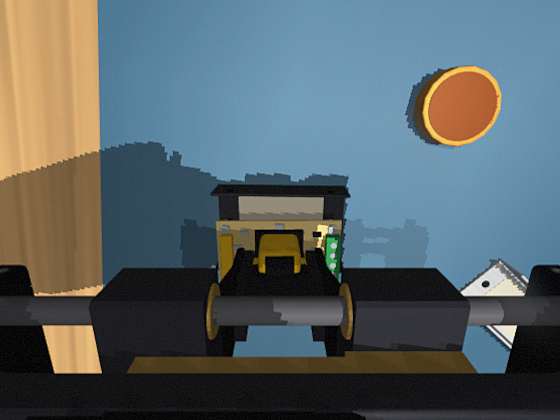

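Run:
```python
from h import *
K,C=load("w6"); print(w2p(K,C,box(441.3,196.8,.152,92,57,0,26)))
im=cv2.imread("pics/w6.png"); cv2.imwrite("pics/w6c.png",cv2.resize(im[170:260,200:360],None,fx=5,fy=5,interpolation=cv2.INTER_CUBIC))
```

```text
[[343.96 184.84]
 [217.85 183.16]
 [221.76 253.7 ]
 [339.   256.07]
 [350.14 194.36]
 [209.4  192.36]
 [214.37 269.7 ]
 [344.16 272.53]]
```

View pics/w6c.png

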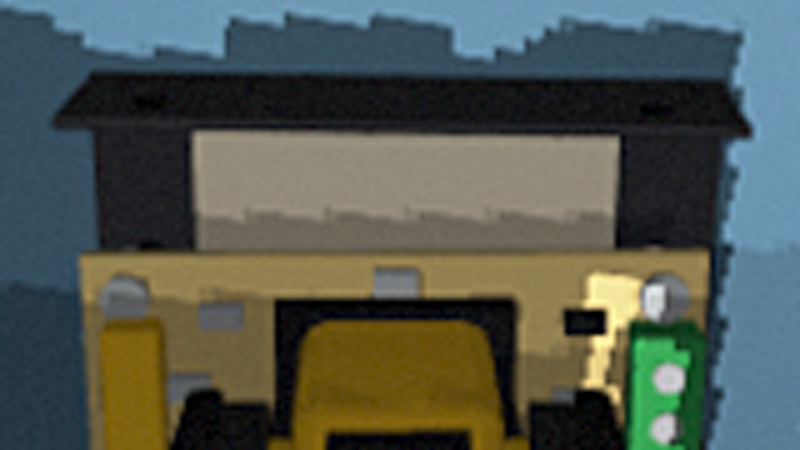

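Request:
step_arm --moves '[[[0,-0.4,8,0.004,-1],[0,0,12,0,-1],[0,0,10,0,-1],[0,0,4,0,-1],[0,0,0,0,-1]]]'

```text
time_s: 7.08
ee_pos: [445.1, 196.4, 38.7]
tcp_rot: [3.118, 0.237, -0.043]
wrist_force: [-0.5, 0.4, -0.9]
gripper_width: 28.2
```

Run:
```python
from h import *
state(); goal(441.5,195.5,25,.152); shot("wrist","w7")
im=cv2.imread("pics/w7.png"); cv2.imwrite("pics/w7c.png",cv2.resize(im[180:280,200:360],None,fx=5,fy=5,interpolation=cv2.INTER_CUBIC))
```

```text
t 7.08 tcp [445.13 196.41  38.71] yawX 0.1512 toolz [-0.03 -0.02 -1.  ] F [-0.48  0.36 -0.86] w 28.2 q [-0.88  0.22  0.41  2.05 -0.11  0.93 -0.26]
shift [-3.34  0.19 13.81] turn -0.0007725283102235636 alt 3.1408201252795696
```

View pics/w7c.png

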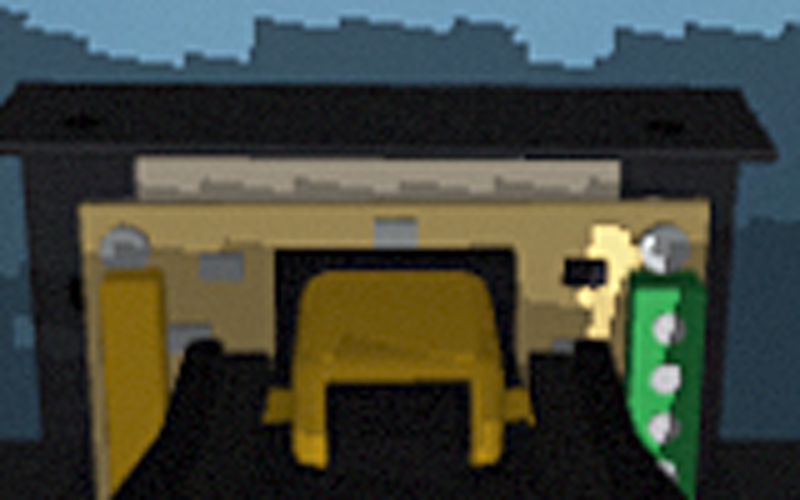

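Request:
step_arm --moves '[[[-3.3,0,3,0,-1],[-0.5,0,4,0,-1],[0,0,3,0,-1],[0,0,0,0,-1]]]'

```text
time_s: 7.47
ee_pos: [441.8, 196.4, 29.8]
tcp_rot: [3.12, 0.237, -0.039]
wrist_force: [0.9, 0.7, -0.9]
gripper_width: 27.8
```

Run:
```python
from h import *
state(); goal(441.5,195.5,24.5,.152);
```

```text
t 7.47 tcp [441.76 196.37  29.83] yawX 0.1515 toolz [-0.02 -0.01 -1.  ] F [ 0.86  0.67 -0.87] w 27.8 q [-0.88  0.22  0.41  2.06 -0.11  0.9  -0.26]
shift [-0.25  0.77  5.34] turn -0.000532923208863334 alt 3.14105973038093
```

Request:
step_arm --moves '[[[-0.3,0.5,3,0,-1],[0,0,2,0,-1],[0,0,1,0,-1],[0,0,0,0,-1]]]'

```text
time_s: 7.8
ee_pos: [441.2, 195.8, 24.4]
tcp_rot: [3.121, 0.237, -0.04]
wrist_force: [-1.8, -1.3, 3.7]
gripper_width: 27.8
```

Run:
```python
from h import *
state(); goal(441.5,195.5,24.5,.152);
```

```text
t 7.80 tcp [441.25 195.84  24.42] yawX 0.1514 toolz [-0.02 -0.01 -1.  ] F [-1.76 -1.28  3.68] w 27.8 q [-0.88  0.23  0.41  2.07 -0.12  0.89 -0.25]
shift [ 0.19  0.37 -0.08] turn -0.0006325454042304113 alt 3.1409601081855625
```

Request:
step_arm --moves '[[[0,0,0,0,0.3],[0,0,0,0,0.3],[0,0,0,0,0.3],[0,0,-8,0,0.3],[0,0,-15,0,0.3],[0,0,-25,0,0.3],[0,0,-35,0,0.3],[0,0,-30,0,0.5]]]'

```text
time_s: 8.47
ee_pos: [440.8, 194.8, 137.2]
tcp_rot: [3.113, 0.235, -0.054]
wrist_force: [1.3, 1.1, 0.1]
gripper_width: 58.4
```

Run:
```python
from h import *
state(); shot("wrist","w8")
```

```text
t 8.47 tcp [440.78 194.83 137.18] yawX 0.1503 toolz [-0.03 -0.02 -1.  ] F [1.29 1.15 0.09] w 58.4 q [-0.91  0.08  0.42  1.96 -0.03  1.15 -0.32]
```

View pics/w8.png

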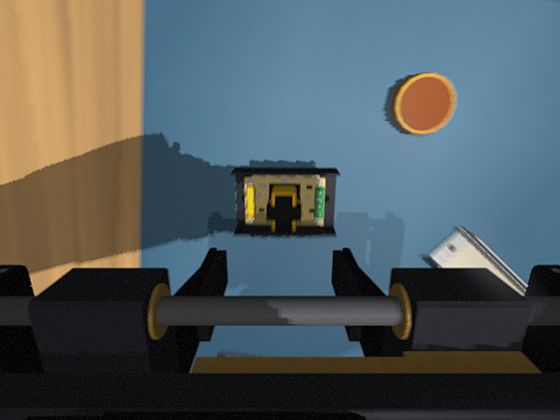

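The cream board sits inside the charcoal chassis at (285,200). The short cover is next.

Run:
```python
from h import *
goal(530,0,200,.15); T=toolT();T[:3,3]=[530,0,200]; goal(424,-203,215,1.235,T)
im=cv2.imread("pics/w8.png"); cv2.imwrite("pics/w8c.png",cv2.resize(im[155:245,225:350],None,fx=6,fy=6,interpolation=cv2.INTER_CUBIC))
```

```text
shift [ 54.41 207.72 -56.2 ] turn 6.117726891097242e-05 alt -3.141531476320882
shift [-135.54  185.     -8.65] turn -1.0849388227310892 alt 2.056653830858704
```

View pics/w8c.png

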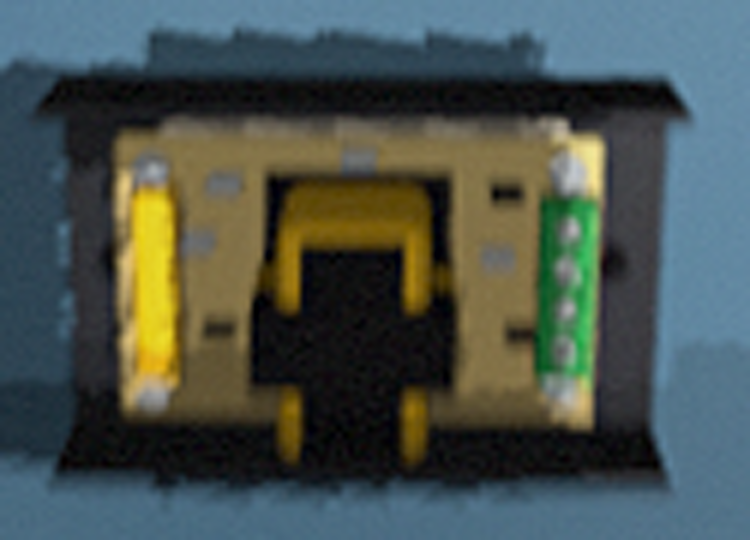

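Run:
```python
from h import *
fit("w8",[(37,110),(690,116),(668,485),(52,478)],92,57,26,(225,155),6)
fit("w8",[(115,135),(606,135),(594,430),(125,420)],72,44,10.1,(225,155),6)
```

```text
w8 x 441.6 y 195.6 yaw 0.1502 res [ 0.16  0.26 -0.41  0.29 -0.32 -0.5   0.56 -0.06] edges [92.6, 56.2, 92.9, 56.6]
w8 x 441.4 y 193.7 yaw 0.1511 res [ 1.17 -0.9  -0.66 -1.75 -1.38  1.5   0.86  1.14] edges [73.9, 47.3, 74.2, 46.1]
```

Request:
step_arm --moves '[[[5,18,-15,0,1],[9,35,-15,0,1],[9,36,-10,0,1],[9,36,-5,0,1],[9,36,-5,0,1],[0,38,0,0,1],[-15,35,0,0,1],[-23,31,0,0,1]]]'

```text
time_s: 9.18
ee_pos: [496.0, -65.6, 207.0]
tcp_rot: [3.12, 0.262, -0.021]
wrist_force: [0.4, -0.7, 0.4]
gripper_width: 86.8
```

Request:
step_arm --moves '[[[-23,31,0,0,1],[-23,31,0,0,1],[-20,28,0,-0.05,1],[0,0,0,-0.1,1],[0,0,0,-0.12,1],[0,0,0,-0.12,1],[0,0,0,-0.12,1],[0,0,0,-0.12,1]]]'

```text
time_s: 9.85
ee_pos: [437.7, -183.1, 213.6]
tcp_rot: [2.888, 1.22, -0.015]
wrist_force: [-0.8, -0.7, 0.7]
gripper_width: 87.0
```

Run:
```python
from h import *
state(); goal(424,-203,215,1.235)
```

```text
t 9.85 tcp [ 437.73 -183.13  213.58] yawX 0.7992 toolz [-0.01 -0.01 -1.  ] F [-0.84 -0.68  0.66] w 87.0 q [-0.53 -0.07  0.8   1.92  0.07  1.28  1.05]
shift [-23.83   4.02  -1.15] turn -0.43576528836204353 alt 2.7058273652277496
```

Request:
step_arm --moves '[[[-12,2,0,-0.12,1],[-6,1,0,-0.12,1],[0,0,0,-0.12,1],[0,0,0,-0.06,1],[0,0,0,0,1],[0,0,0,0,1]]]'

```text
time_s: 10.35
ee_pos: [427.1, -200.4, 216.4]
tcp_rot: [2.553, 1.823, -0.011]
wrist_force: [1.4, 0.4, -0.3]
gripper_width: 87.0
```

Run:
```python
from h import *
state(); goal(424,-203,215,1.235); shot("wrist","w9")
```

```text
t 10.35 tcp [ 427.11 -200.41  216.44] yawX 1.2404 toolz [-0.   -0.01 -1.  ] F [ 1.4   0.37 -0.32] w 87.0 q [-0.55 -0.1   0.85  1.92  0.09  1.29  1.52]
shift [-3.45 -2.1   1.47] turn 0.00544132490917959 alt -3.1361513286806133
```

View pics/w9.png

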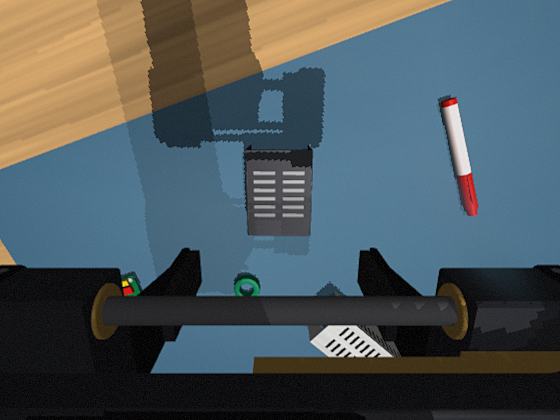

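Run:
```python
from h import *
im=cv2.imread("pics/w9.png"); im=cv2.convertScaleAbs(im,alpha=2.2); cv2.imwrite("pics/w9c.png",cv2.resize(im[140:240,230:330],None,fx=6,fy=6,interpolation=cv2.INTER_CUBIC))
```

```text
(no output)
```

View pics/w9c.png

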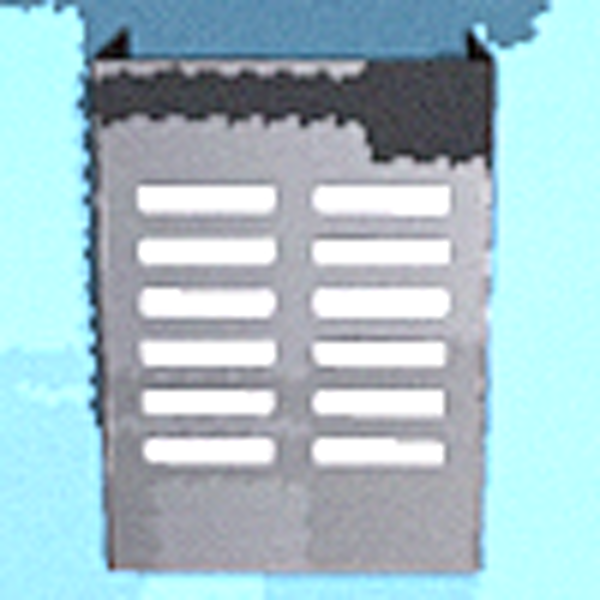

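Run:
```python
from h import *
v=fit("w9",[(93,60),(493,60),(481,571),(110,571)],92,68,51,(230,140),6)
goal(v[0],v[1],20,v[2]+np.pi/2)
```

```text
w9 x 428.2 y -202.4 yaw -0.3264 res [-0.48 -0.54 -0.19  0.84  0.48  0.34  0.18 -0.64] edges [66.6, 91.2, 67.0, 91.3]
shift [  0.12   1.71 196.44] turn -0.0041346726122086785 alt 3.1374579809775844
```

Request:
step_arm --moves '[[[0,1.7,20,-0.004,1],[0,0,35,0,1],[0,0,35,0,1],[0,0,25,0,1],[0,0,10,0,1],[0,0,0,0,1]]]'

```text
time_s: 10.9
ee_pos: [431.3, -201.9, 89.2]
tcp_rot: [2.558, 1.809, -0.001]
wrist_force: [-0.1, 0.6, 0.5]
gripper_width: 87.0
```

Run:
```python
from h import *
state(); goal(428.2,-202.4,16,1.2444); shot("wrist","w10")
im=cv2.imread("pics/w10.png"); im=cv2.convertScaleAbs(im,alpha=2.2); cv2.imwrite("pics/w10c.png",cv2.resize(im[140:340,160:400],None,fx=3,fy=3,interpolation=cv2.INTER_CUBIC))
```

```text
t 10.90 tcp [ 431.27 -201.87   89.23] yawX 1.2310 toolz [ 0.   -0.01 -1.  ] F [-0.08  0.6   0.48] w 87.0 q [-0.51  0.11  0.91  2.08 -0.1   0.99  1.68]
shift [-1.11 -3.2  73.22] turn -0.013432546081299401 alt 3.128160107508494
```

View pics/w10c.png

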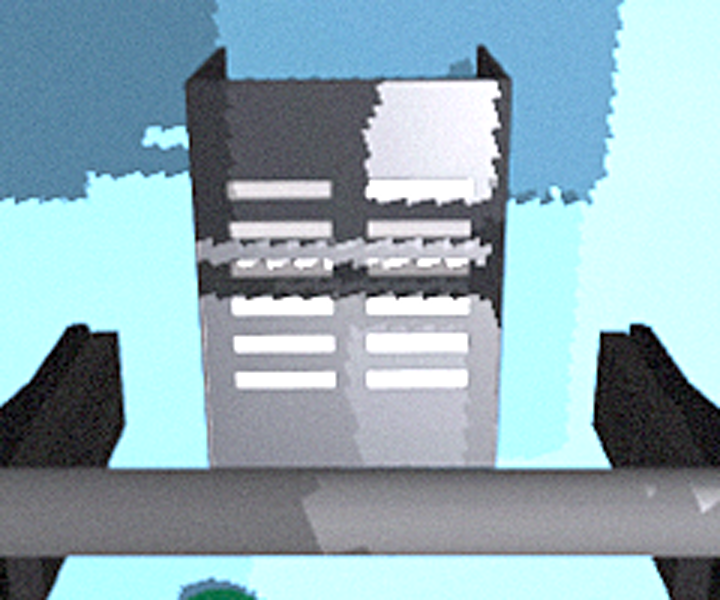

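Run:
```python
from h import *
K,C=load("w10"); P=p2w(K,C,(np.array([(187,79),(511,79),(497,466),(213,466)])+.5)/3-.5+[160,140],51); print(P, np.linalg.norm(P[1]-P[0]))
d=P[1]-P[0]; a=np.arctan2(d[1],d[0]); print(a, P[:2].mean(0)+46*np.array([np.sin(a),-np.cos(a),0]))
```

```text
[[ 373.63 -218.98   51.  ]
 [ 395.86 -155.8    51.  ]
 [ 482.55 -185.25   51.  ]
 [ 460.51 -248.38   51.  ]] 66.97383699941005
1.2324316344806656 [ 428.13 -202.66   51.  ]
```

Request:
step_arm --moves '[[[-1.2,-3.2,12,-0.007,1],[0,0,20,0,1],[0,0,20,0,1],[0,0,10,0,1],[0,0,3,0,1],[0,0,0,0,1]]]'

```text
time_s: 11.45
ee_pos: [434.5, -203.0, 29.6]
tcp_rot: [2.551, 1.809, 0.012]
wrist_force: [0.3, -0.3, 0.7]
gripper_width: 87.0
```

Run:
```python
from h import *
state(); goal(428.2,-202.4,16,1.238)
```

```text
t 11.45 tcp [ 434.5  -202.98   29.58] yawX 1.2337 toolz [ 0.01 -0.01 -1.  ] F [ 0.35 -0.3   0.7 ] w 87.0 q [-0.44  0.24  0.87  2.12 -0.24  0.86  1.81]
shift [-1.51 -6.36 13.48] turn -0.004288080937040695 alt 3.137304572652752
```

Request:
step_arm --moves '[[[-1.5,-6.3,6,-0.004,1],[0,0,6,0,1],[0,0,2,0,1],[0,0,0,0,1]]]'

```text
time_s: 11.78
ee_pos: [430.2, -202.5, 17.6]
tcp_rot: [2.545, 1.813, 0.019]
wrist_force: [0.1, 0.4, 0.2]
gripper_width: 87.1
```

Run:
```python
from h import *
state(); goal(428.2,-202.4,16,1.238)
```

```text
t 11.78 tcp [ 430.2  -202.48   17.58] yawX 1.2378 toolz [ 0.02 -0.01 -1.  ] F [0.1  0.39 0.2 ] w 87.1 q [-0.43  0.25  0.86  2.15 -0.26  0.83  1.83]
shift [-0.58 -1.95  1.54] turn -0.0001957589063121823 alt 3.141396894683481
```

Request:
step_arm --moves '[[[-0.6,-1.8,1,0,1],[0,0,0,0,-1],[0,0,0,0,-1],[0,0,0,0,-1],[0,0,0,0,-1],[0,0,0,0,-1]]]' --newtons 20

```text
time_s: 12.28
ee_pos: [428.8, -202.6, 17.4]
tcp_rot: [2.544, 1.812, 0.021]
wrist_force: [-0.8, -0.2, -2.4]
gripper_width: 67.5
```

Run:
```python
from h import *
state(); goal(428.2,-202.4,16,1.238)
```

```text
t 12.28 tcp [ 428.8  -202.59   17.36] yawX 1.2376 toolz [ 0.02 -0.01 -1.  ] F [-0.82 -0.18 -2.35] w 67.5 q [-0.43  0.25  0.86  2.15 -0.26  0.82  1.83]
shift [-0.02 -0.66  1.35] turn -0.00043021272224819107 alt 3.1411624408675447
```

Request:
step_arm --moves '[[[0,0,-10,0,-1],[0,0,-25,0,-1],[0,0,-35,0,-1],[0,0,-35,0,-1],[0,0,-30,0,-1],[0,0,-15,0,-1],[0,0,0,0,-1]]]'

```text
time_s: 12.87
ee_pos: [422.1, -202.0, 171.2]
tcp_rot: [2.55, 1.81, 0.009]
wrist_force: [1.0, -0.6, -1.4]
gripper_width: 67.5
```

Run:
```python
from h import *
state(); goal(541,210,185,1.721); shot("wrist","w11")
im=cv2.imread("pics/w11.png"); im=cv2.convertScaleAbs(im,alpha=2.2); cv2.imwrite("pics/w11c.png",im)
```

```text
t 12.87 tcp [ 422.11 -202.    171.18] yawX 1.2346 toolz [ 0.01 -0.01 -1.  ] F [ 0.96 -0.6  -1.35] w 67.5 q [-0.58 -0.08  0.91  2.01  0.08  1.17  1.53]
shift [428.1  -23.42 -15.82] turn -0.48635186213805515 alt 2.655240791451738
```

View pics/w11c.png

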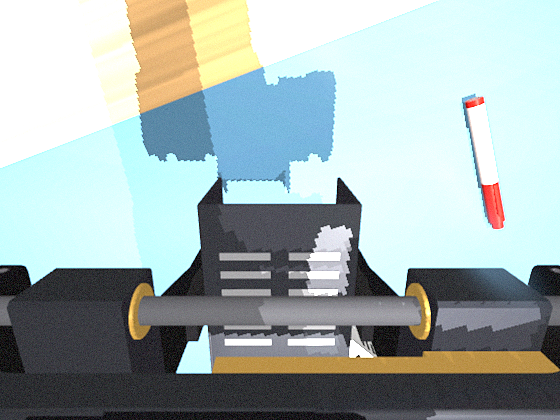

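Run:
```python
from h import *
K,C=load("w11"); T=np.array(json.load(open("pics/w11.json"))["T"]); Ct=np.linalg.inv(T)@C
print(p2w(K,Ct,[(199,204),(361,204)],-33.6))
```

```text
[[-32.83 -45.19 -33.6 ]
 [ 34.18 -45.22 -33.6 ]]
```

Request:
step_arm --moves '[[[18,-1,-3,0,-1],[35,-2,-3,0,-1],[39,-2,-2,0,-1],[39,-2,-2,0,-1],[39,-2,0,0,-1],[39,-2,0,0,-1],[39,-2,0,0,-1],[39,-2,0,0,-1]]]'

```text
time_s: 13.58
ee_pos: [498.9, 75.6, 165.9]
tcp_rot: [2.573, 1.792, -0.01]
wrist_force: [1.0, -0.3, -1.8]
gripper_width: 67.6
```

Request:
step_arm --moves '[[[39,-2,-1,0,-1],[39,-2,-1,0,-1],[30,-2,-1,0,-1],[12,0,0,-0.05,-1],[0,0,0,-0.11,-1],[0,0,0,-0.11,-1],[0,0,0,-0.11,-1],[0,0,0,-0.08,-1]]]'

```text
time_s: 14.25
ee_pos: [528.3, 206.6, 144.1]
tcp_rot: [-2.059, -2.364, 0.052]
wrist_force: [0.4, -0.6, -1.6]
gripper_width: 67.8
```

Run:
```python
from h import *
state(); goal(541,210,185,1.721)
```

```text
t 14.25 tcp [528.25 206.6  144.07] yawX 1.7089 toolz [-0.03 -0.02 -1.  ] F [ 0.42 -0.6  -1.6 ] w 67.8 q [-0.86  0.26  0.47  1.76 -0.12  1.18  1.36]
shift [  0.92  11.9  -41.31] turn -0.012105531338222564 alt 3.1294871222515708
```

View chassis.

Request:
step_arm --moves '[[[1,10,-20,-0.012,-1],[0,2,-15,0,-1],[0,0,0,0,-1],[0,0,0,0,-1]]]'

```text
time_s: 14.58
ee_pos: [537.3, 208.0, 167.8]
tcp_rot: [-2.032, -2.378, 0.076]
wrist_force: [0.1, -0.2, -1.8]
gripper_width: 67.7
```

Run:
```python
from h import *
state(); shot("wrist","w12")
im=cv2.imread("pics/w12.png"); im=cv2.convertScaleAbs(im,alpha=2); cv2.imwrite("pics/w12c.png",im)
```

```text
t 14.58 tcp [537.26 207.99 167.8 ] yawX 1.7282 toolz [-0.04 -0.03 -1.  ] F [ 0.07 -0.16 -1.76] w 67.7 q [-0.85  0.27  0.47  1.7  -0.12  1.25  1.38]
```

View pics/w12c.png

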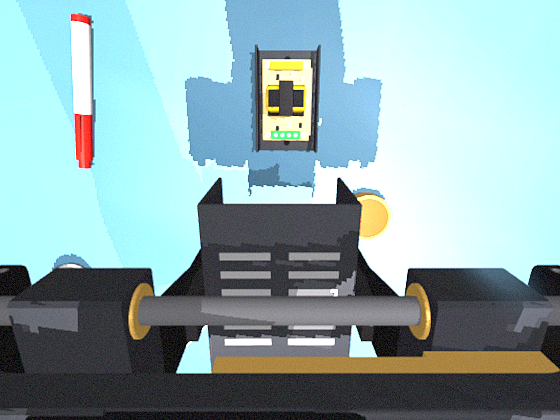

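Run:
```python
from h import *
im=cv2.imread("pics/w12.png"); im=cv2.convertScaleAbs(im,alpha=2); cv2.imwrite("pics/w12d.png",cv2.resize(im[35:160,240:335],None,fx=4.8,fy=4.8,interpolation=cv2.INTER_CUBIC))
```

```text
(no output)
```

View pics/w12d.png

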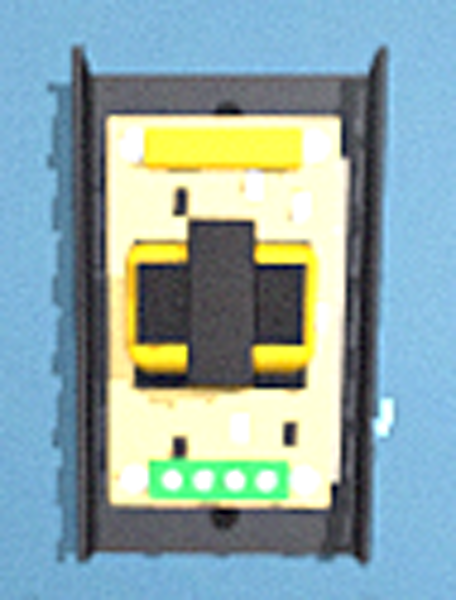

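Run:
```python
from h import *
v=fit("w12",[(73,46),(387,46),(369,560),(79,560)],92,57,26,(240,35),4.8)
goal(441.5,195.8,85,1.7215); goal(v[0],v[1],85,v[2]+np.pi/2)
```

```text
w12 x 441.1 y 196.9 yaw 0.1530 res [-0.37 -0.41 -0.45  0.16  0.55  0.42  0.27 -0.17] edges [56.4, 91.0, 56.5, 91.3]
shift [  4.84 -92.4   86.81] turn 0.006527126449729748 alt -3.135065527140063
shift [  5.99 -92.66  86.8 ] turn 0.0042497226851292424 alt -3.137342930904664
```

Request:
step_arm --moves '[[[2,-15,5,0.005,-1],[3,-27,10,0,-1],[0,-27,15,0,-1],[0,-16,15,0,-1],[0,-5,8,0,-1],[0,0,0,0,-1]]]'

```text
time_s: 15.13
ee_pos: [437.0, 194.1, 107.2]
tcp_rot: [-2.04, -2.368, 0.091]
wrist_force: [0.8, 1.0, -2.1]
gripper_width: 68.0
```

Run:
```python
from h import *
state(); shot("wrist","w13"); goal(441.4,196.2,80,1.7225)
im=cv2.imread("pics/w13.png"); im=cv2.convertScaleAbs(im,alpha=2); cv2.imwrite("pics/w13c.png",im)
```

```text
t 15.13 tcp [437.03 194.1  107.21] yawX 1.7203 toolz [-0.05 -0.03 -1.  ] F [ 0.8   0.99 -2.1 ] w 68.0 q [-0.93  0.13  0.44  1.98 -0.05  1.1   1.26]
shift [ 2.19  5.48 27.47] turn -0.0023981946311495417 alt 3.1391944589586434
```

View pics/w13c.png

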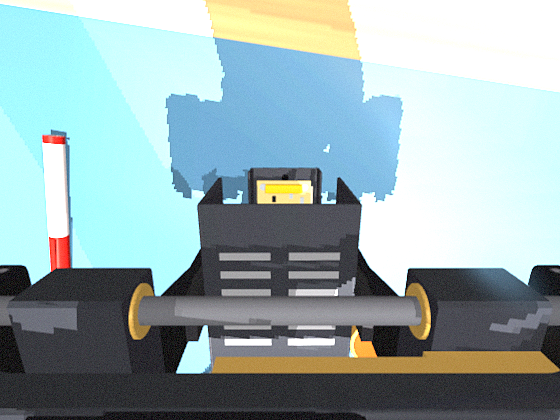

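Request:
step_arm --moves '[[[2.2,5,10,-0.002,-1],[0,1,14,0,-1],[0,0,8,0,-1],[0,0,0,0,-1]]]'

```text
time_s: 15.52
ee_pos: [445.2, 197.3, 73.5]
tcp_rot: [-2.039, -2.371, 0.086]
wrist_force: [0.1, -0.1, -1.5]
gripper_width: 67.6
```

Run:
```python
from h import *
state(); shot("wrist","w14"); goal(442.2,196.6,70,1.7225)
im=cv2.imread("pics/w14.png"); im=cv2.convertScaleAbs(im,alpha=2); cv2.imwrite("pics/w14c.png",cv2.resize(im[130:260,180:380],None,fx=4,fy=4,interpolation=cv2.INTER_CUBIC))
K,C=load("w14"); print(w2p(K,C,box(441.4,196.2,.1515,92,57,0,26))[4:])
```

```text
t 15.52 tcp [445.24 197.27  73.46] yawX 1.7216 toolz [-0.05 -0.03 -1.  ] F [ 0.12 -0.1  -1.54] w 67.6 q [-0.91  0.19  0.44  2.   -0.08  1.03  1.29]
shift [-0.04 -3.14  4.25] turn -0.0011333138262790143 alt 3.140459339763514
[[319.03 292.27]
 [323.34 165.04]
 [236.55 164.8 ]
 [240.72 291.3 ]]
```

View pics/w14c.png

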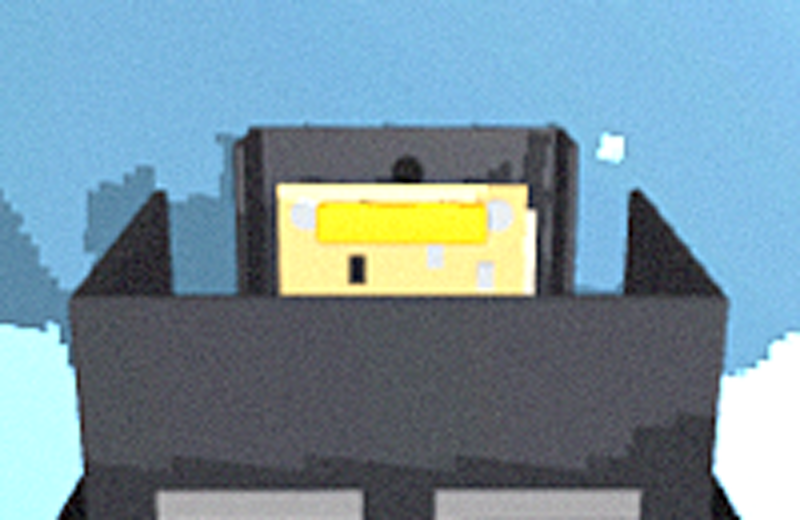

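Request:
step_arm --moves '[[[1.2,-2.5,8,-0.001,-1],[0,-0.5,10,0,-1],[0,0,5,0,-1],[0,0,0,0,-1]]]'

```text
time_s: 15.9
ee_pos: [442.6, 197.8, 50.0]
tcp_rot: [-2.04, -2.372, 0.083]
wrist_force: [-0.2, -0.8, -2.5]
gripper_width: 67.9
```

Run:
```python
from h import *
state(); shot("wrist","w15"); goal(442.2,197.2,45,1.7225)
im=cv2.imread("pics/w15.png"); im=cv2.convertScaleAbs(im,alpha=2); cv2.imwrite("pics/w15c.png",cv2.resize(im[130:260,180:380],None,fx=4,fy=4,interpolation=cv2.INTER_CUBIC))
K,C=load("w15"); print(w2p(K,C,box(441.4,196.8,.1515,92,57,0,26))[4:])
```

```text
t 15.90 tcp [442.64 197.81  49.98] yawX 1.7219 toolz [-0.04 -0.03 -1.  ] F [-0.2  -0.79 -2.46] w 67.9 q [-0.91  0.22  0.44  2.02 -0.1   0.98  1.3 ]
shift [-0.37 -0.37  5.36] turn -0.0006803428026440628 alt 3.140912310787149
[[321.66 313.26]
 [326.89 173.98]
 [230.03 173.62]
 [235.34 312.05]]
```

View pics/w15c.png

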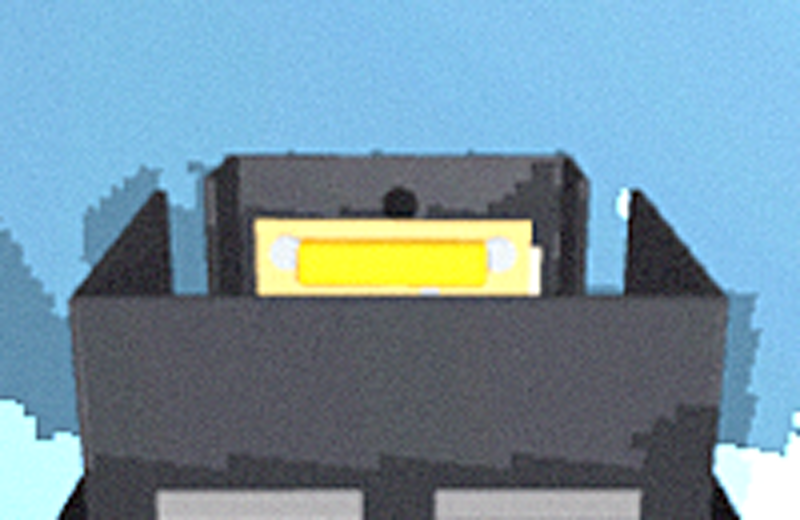

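Request:
step_arm --moves '[[[-0.4,-0.5,6,0,-1],[0,-0.5,8,0,-1],[0,0,6,0,-1],[0,0,2,0,-1],[0,0,0,0,-1]]]'

```text
time_s: 16.37
ee_pos: [441.2, 196.7, 26.8]
tcp_rot: [-2.04, -2.372, 0.081]
wrist_force: [0.4, -0.2, -2.1]
gripper_width: 67.7
```

Run:
```python
from h import *
state(); goal(441.9,197.2,18,1.7225); shot("wrist","w16")
im=cv2.imread("pics/w16.png"); im=cv2.convertScaleAbs(im,alpha=2); cv2.imwrite("pics/w16c.png",cv2.resize(im[130:260,180:380],None,fx=4,fy=4,interpolation=cv2.INTER_CUBIC))
```

```text
t 16.37 tcp [441.16 196.75  26.76] yawX 1.7219 toolz [-0.04 -0.03 -1.  ] F [ 0.36 -0.23 -2.11] w 67.7 q [-0.9   0.25  0.43  2.05 -0.12  0.92  1.32]
shift [0.55 1.21 8.7 ] turn -0.0005958574094957481 alt 3.140996796180297
```

View pics/w16c.png

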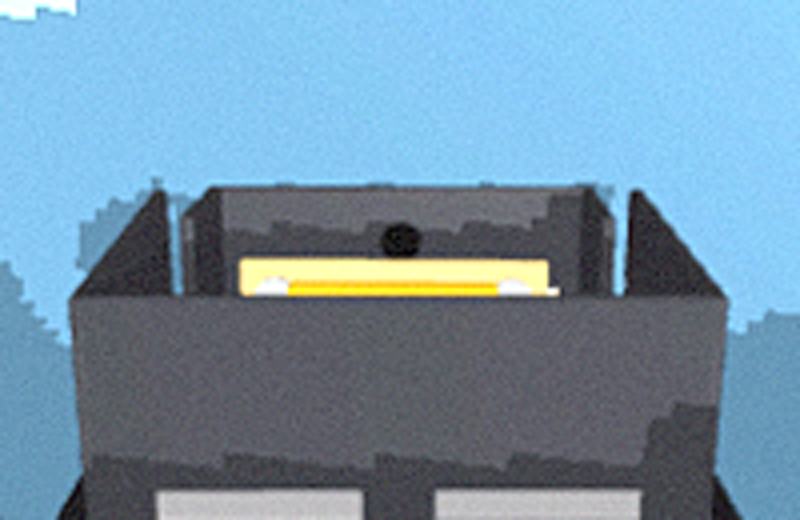

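Request:
step_arm --moves '[[[0.3,1.2,4,0,-1],[0,0,3,0,-1],[0,0,2,0,-1],[0,0,0,0,-1]]]'

```text
time_s: 16.75
ee_pos: [441.5, 196.9, 18.0]
tcp_rot: [-2.039, -2.372, 0.082]
wrist_force: [-1.5, -0.3, 1.6]
gripper_width: 68.0
```

Run:
```python
from h import *
state(); goal(441.9,197.2,18,1.7225)
```

```text
t 16.75 tcp [441.54 196.87  18.04] yawX 1.7220 toolz [-0.04 -0.03 -1.  ] F [-1.5  -0.29  1.63] w 68.0 q [-0.9   0.27  0.43  2.05 -0.13  0.91  1.32]
shift [0.27 0.4  0.02] turn -0.0004692974618691892 alt 3.141123356127924
```

Request:
step_arm --moves '[[[0,0.3,2,0,-1],[0,0,1.5,0,-1],[0,0,0,0,-1]]]'

```text
time_s: 17.0
ee_pos: [441.8, 196.5, 16.7]
tcp_rot: [-2.039, -2.369, 0.082]
wrist_force: [0.5, 0.8, -1.8]
gripper_width: 67.7
```

Run:
```python
from h import *
state(); goal(441.9,197.2,18,1.7225); shot("wrist","w17")
im=cv2.imread("pics/w17.png"); im=cv2.convertScaleAbs(im,alpha=2); cv2.imwrite("pics/w17c.png",cv2.resize(im[130:260,180:380],None,fx=4,fy=4,interpolation=cv2.INTER_CUBIC))
```

```text
t 17.00 tcp [441.84 196.51  16.73] yawX 1.7206 toolz [-0.05 -0.03 -1.  ] F [ 0.51  0.83 -1.78] w 67.7 q [-0.89  0.27  0.43  2.05 -0.13  0.91  1.33]
shift [ 0.65  0.1  -1.29] turn -0.001934896661800467 alt 3.139657756927993
```

View pics/w17c.png

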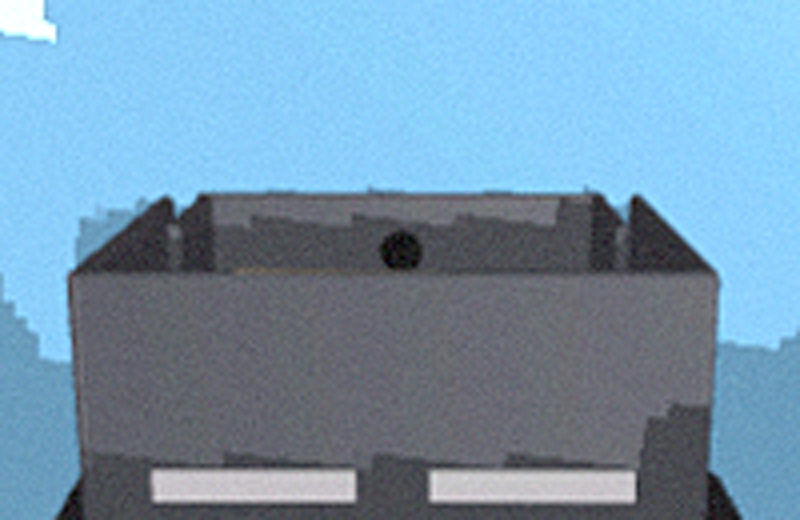

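The cover pivoted in the pads and now stands level, with its lower corners (crop rows 195–198) in line with the chassis end. I'll release it.

Request:
step_arm --moves '[[[0,0,0,0,1],[0,0,0,0,1],[0,0,0,0,1],[0,0,-8,0,1],[0,0,-18,0,1],[0,0,-32,0,1],[0,0,-38,0,1],[0,0,-38,0,1]]]'

```text
time_s: 17.72
ee_pos: [444.1, 197.8, 149.2]
tcp_rot: [-2.039, -2.367, 0.103]
wrist_force: [0.5, 1.5, -0.4]
gripper_width: 87.1
```

Run:
```python
from h import *
state(); shot("wrist","w18"); goal(528.7,-437.7,200,-0.02)
im=cv2.imread("pics/w18.png"); im=cv2.convertScaleAbs(im,alpha=2); cv2.imwrite("pics/w18c.png",cv2.resize(im[130:260,180:380],None,fx=4,fy=4,interpolation=cv2.INTER_CUBIC))
```

```text
t 17.72 tcp [444.06 197.84 149.23] yawX 1.7205 toolz [-0.05 -0.04 -1.  ] F [ 0.5   1.53 -0.39] w 87.1 q [-0.94  0.1   0.45  1.91 -0.04  1.2   1.25]
shift [-643.34  -15.95  -25.34] turn -1.401817616707378 alt 1.7397750368824152
```

View pics/w18c.png

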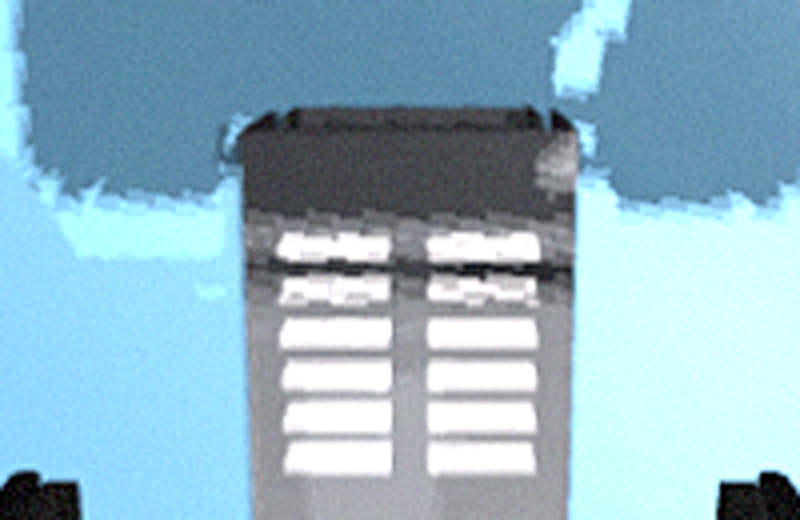

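Request:
step_arm --moves '[[[-18,0,-8,0,1],[-35,-1,-6,0,1],[-40,-1,-4,0,1],[-40,-1,-2,0,1],[-40,-1,0,0,1],[-40,-1,0,0,1],[-40,-1,0,0,1],[-40,-1,0,0,1]]]'

```text
time_s: 18.43
ee_pos: [491.0, -89.9, 195.2]
tcp_rot: [-2.023, -2.391, 0.06]
wrist_force: [0.3, 0.1, -0.1]
gripper_width: 86.8
```

Request:
step_arm --moves '[[[-40,-1,0,0,1],[-40,-1,0,0,1],[-40,-1,0,0,1],[-40,-1,0,0,1],[-40,-1,0,0,1],[-40,-1,0,0,1],[-40,-1,0,0,1],[-40,-1,0,0,1]]]'

```text
time_s: 19.1
ee_pos: [537.7, -419.4, 206.4]
tcp_rot: [-2.019, -2.402, 0.049]
wrist_force: [1.0, -0.1, 1.5]
gripper_width: 87.0
```

Request:
step_arm --moves '[[[-15,0,0,0.05,1],[0,0,0,0.12,1],[0,0,0,0.12,1],[0,0,0,0.12,1],[0,0,0,0.12,1],[0,0,0,0.12,1],[0,0,0,0.12,1],[0,0,0,0.12,1]]]'

```text
time_s: 19.77
ee_pos: [534.9, -448.4, 208.5]
tcp_rot: [2.871, 1.238, -0.057]
wrist_force: [-0.2, -0.0, -1.0]
gripper_width: 86.8
```

Run:
```python
from h import *
state(); goal(528.7,-437.7,205,-0.055)
```

```text
t 19.77 tcp [ 534.86 -448.38  208.51] yawX 0.8140 toolz [-0.03 -0.03 -1.  ] F [-0.23 -0.05 -1.02] w 86.8 q [-0.04  0.63  1.03  1.38 -0.5   1.42  1.79]
shift [  3.68 -11.81   3.38] turn 0.8690364951514288 alt -2.2725561584383644
```

Request:
step_arm --moves '[[[3,-10,0,0.12,1],[0,0,0,0.12,1],[0,0,0,0.12,1],[0,0,0,0.12,1],[0,0,0,0.12,1],[0,0,0,0.12,1],[0,0,0,0.08,1],[0,0,0,0,1]]]'

```text
time_s: 20.43
ee_pos: [531.2, -436.4, 211.3]
tcp_rot: [3.114, -0.039, -0.042]
wrist_force: [-0.5, 0.2, -1.0]
gripper_width: 87.2
```

Run:
```python
from h import *
state(); goal(528.7,-437.7,205,-0.055); shot("wrist","w20")
```

```text
t 20.43 tcp [ 531.24 -436.37  211.26] yawX -0.0256 toolz [-0.03 -0.03 -1.  ] F [-0.52  0.16 -0.98] w 87.2 q [-0.14  0.71  1.22  1.41 -0.62  1.46  1.04]
shift [-2.34  1.22  6.36] turn 0.02944838078583678 alt -3.112144272803956
```

View pics/w20.png

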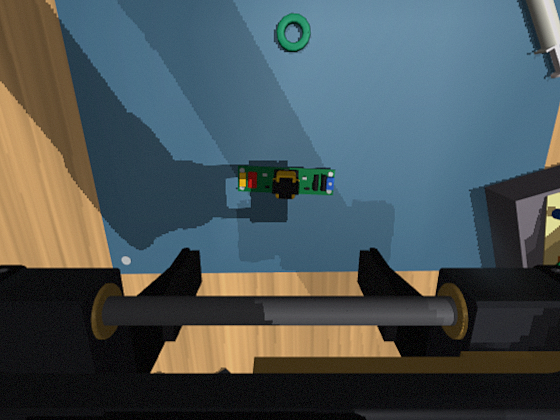

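Run:
```python
from h import *
im=cv2.imread("pics/w20.png"); im=cv2.convertScaleAbs(im,alpha=1.8); cv2.imwrite("pics/w20c.png",cv2.resize(im[155:210,230:342],None,fx=7,fy=7,interpolation=cv2.INTER_CUBIC))
```

```text
(no output)
```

View pics/w20c.png

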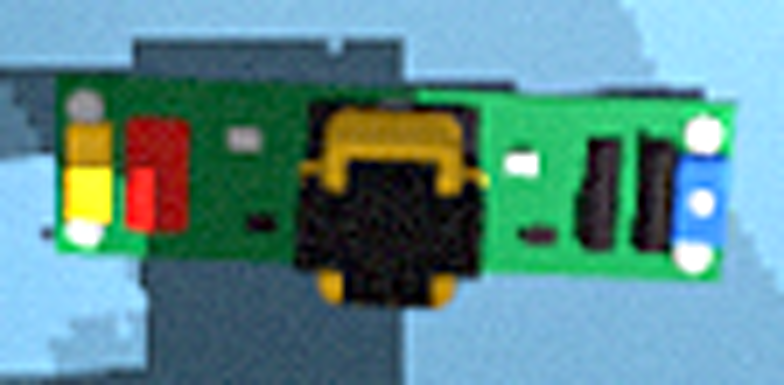

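Run:
```python
from h import *
v=fit("w20",[(56,75),(735,101),(721,281),(56,251)],110,30,7.6,(230,155),7)
goal(*v[:2],20,v[2])
```

```text
w20 x 533.2 y -436.7 yaw -0.0610 res [-0.    0.21  0.15 -0.09 -0.28  0.13  0.14 -0.26] edges [109.8, 30.2, 110.4, 29.5]
shift [  6.96  -4.9  191.15] turn 0.040288060138223614 alt -3.1013045934515695
```

Request:
step_arm --moves '[[[4,-3,20,0.04,0.4],[0,0,35,0,0.4],[0,0,35,0,0.4],[0,0,25,0,0.4],[0,0,10,0,0.4],[0,0,0,0,0.4]]]'

```text
time_s: 20.98
ee_pos: [534.1, -437.2, 85.0]
tcp_rot: [3.112, -0.062, -0.034]
wrist_force: [0.3, 0.5, 0.4]
gripper_width: 62.4
```

Run:
```python
from h import *
state(); goal(533.2,-436.7,20,-.061); shot("wrist","w21")
im=cv2.imread("pics/w21.png"); im=cv2.convertScaleAbs(im,alpha=1.8); cv2.imwrite("pics/w21c.png",im)
```

```text
t 20.98 tcp [ 534.08 -437.19   85.02] yawX -0.0401 toolz [-0.02 -0.03 -1.  ] F [0.33 0.51 0.44] w 62.4 q [-0.12  0.8   1.14  1.55 -0.72  1.26  1.08]
shift [ 0.49 -2.35 64.99] turn 0.02093525347795766 alt -3.1206574001118357
```

View pics/w21c.png

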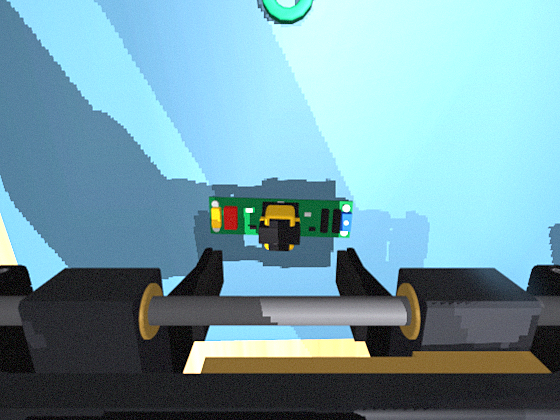

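Request:
step_arm --moves '[[[0.5,-2.3,12,0.02,0.4],[0,0,18,0,0.4],[0,0,15,0,0.4],[0,0,8,0,0.4],[0,0,3,0,0.4],[0,0,0,0,0.4]]]'

```text
time_s: 21.53
ee_pos: [537.3, -439.2, 33.6]
tcp_rot: [3.106, -0.092, -0.02]
wrist_force: [0.5, 0.1, 1.2]
gripper_width: 60.7
```

Run:
```python
from h import *
fit("w21",[(209.5,196),(355,201),(351,238),(209,235)],110,30,7.6)
state(); goal(533.2,-436.7,20,-.061)
```

```text
w21 x 533.9 y -437.5 yaw -0.0634 res [ 0.01 -1.11 -1.11 -0.43 -0.97  0.29  2.07  1.26] edges [111.2, 30.7, 113.0, 32.6]
t 21.53 tcp [ 537.35 -439.2    33.6 ] yawX -0.0597 toolz [-0.01 -0.03 -1.  ] F [0.45 0.07 1.2 ] w 60.7 q [-0.1   0.85  1.09  1.59 -0.77  1.18  1.08]
shift [-4.13 -2.72 13.56] turn 0.001275972565426775 alt -3.140316681024366
```

Request:
step_arm --moves '[[[-3.9,-2.5,6,0.001,0.4],[0,0,5,0,0.4],[0,0,2,0,0.4],[0,0,0,0,0.4]]]'

```text
time_s: 21.87
ee_pos: [533.6, -437.5, 21.2]
tcp_rot: [3.104, -0.094, -0.017]
wrist_force: [-0.0, -0.7, -0.6]
gripper_width: 61.0
```

Run:
```python
from h import *
state(); goal(533.5,-437,21,-.061)
```

```text
t 21.87 tcp [ 533.57 -437.46   21.21] yawX -0.0610 toolz [-0.01 -0.04 -1.  ] F [-0.03 -0.67 -0.6 ] w 61.0 q [-0.1   0.86  1.09  1.61 -0.78  1.16  1.09]
shift [-0.09 -0.46  0.2 ] turn 4.9841488070079265e-06 alt -3.141587669440986
```

Request:
step_arm --moves '[[[0,-0.5,0,0,0.4],[0,0,0,0,-1],[0,0,0,0,-1],[0,0,0,0,-1],[0,0,0,0,-1],[0,0,0,0,-1],[0,0,0,0,-1],[0,0,0,0,-1]]]' --newtons 20

```text
time_s: 22.53
ee_pos: [534.2, -437.4, 22.5]
tcp_rot: [3.104, -0.094, -0.015]
wrist_force: [0.3, 0.4, -0.1]
gripper_width: 28.0
```

Run:
```python
from h import *
state()
```

```text
t 22.53 tcp [ 534.22 -437.43   22.5 ] yawX -0.0608 toolz [-0.01 -0.04 -1.  ] F [ 0.32  0.44 -0.11] w 28.0 q [-0.1   0.86  1.09  1.61 -0.78  1.16  1.09]
```

Request:
step_arm --moves '[[[0,0,-10,0,-1],[0,0,-25,0,-1],[0,0,-35,0,-1],[0,0,-38,0,-1],[0,0,-38,0,-1],[0,0,-15,0,-1],[0,0,0,0,-1]]]'

```text
time_s: 23.12
ee_pos: [533.5, -430.0, 190.6]
tcp_rot: [3.106, -0.098, -0.025]
wrist_force: [0.5, 0.9, -1.6]
gripper_width: 27.8
```

Run:
```python
from h import *
state(); shot("wrist","w22")
im=cv2.imread("pics/w22.png"); im=cv2.convertScaleAbs(im,alpha=1.8); cv2.imwrite("pics/w22c.png",im)
# observation point for chL: chassis at tool y=-100
for yaw in (-.605,):
    s,c=np.sin(yaw),np.cos(yaw); print("Y",s,-c); 
    p=np.array([646.6,135.4])+100*np.array([s,-c]); print(p); goal(*p,190,yaw)
```

```text
t 23.12 tcp [ 533.51 -430.05  190.6 ] yawX -0.0631 toolz [-0.02 -0.03 -1.  ] F [ 0.55  0.9  -1.57] w 27.8 q [-0.16  0.72  1.23  1.46 -0.64  1.42  1.01]
Y -0.5687620762589001 -0.82250209763238
[589.72  53.15]
shift [  25.71 -485.5   -17.49] turn 0.5417699045063862 alt -2.599822749083407
```

View pics/w22c.png

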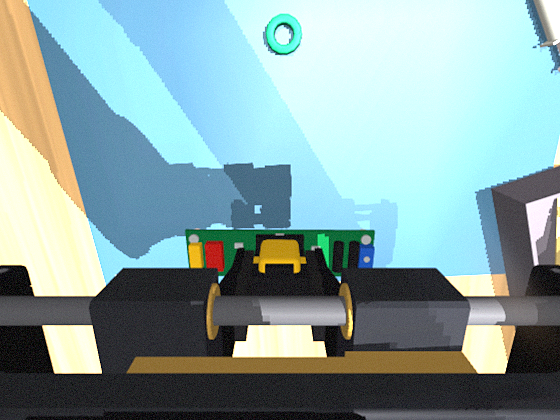

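Request:
step_arm --moves '[[[1,-18,-3,0,-1],[2,-35,-3,0,-1],[2,-40,-2,0,-1],[2,-40,-2,0,-1],[2,-40,-2,0,-1],[2,-40,-2,0,-1],[2,-40,-2,0,-1],[2,-40,-2,0,-1]]]'

```text
time_s: 23.83
ee_pos: [559.1, -136.3, 184.9]
tcp_rot: [3.103, -0.126, -0.048]
wrist_force: [1.7, -0.7, -1.5]
gripper_width: 28.0
```

Request:
step_arm --moves '[[[2,-40,-2,0,-1],[2,-40,-2,0,-1],[2,-40,-2,0,-1],[2,-38,-2,0,-1],[2,-18,-1,0.05,-1],[0,0,-1,0.12,-1],[0,0,-1,0.12,-1],[0,0,-1,0.12,-1]]]'

```text
time_s: 24.5
ee_pos: [576.5, 63.1, 175.7]
tcp_rot: [3.008, -0.739, -0.063]
wrist_force: [0.5, 0.4, -2.0]
gripper_width: 28.1
```

Run:
```python
from h import *
state(); goal(590,53,190,-.605)
K,C=load("w22"); T=np.array(json.load(open("pics/w22.json"))["T"]); Ct=np.linalg.inv(T)@C
P=p2w(K,Ct,[(186,229),(374.5,230)],14.9); print(P, P.mean(0)+[0,15,0])
```

```text
t 24.50 tcp [576.53  63.09 175.72] yawX -0.4825 toolz [-0.05 -0.03 -1.  ] F [ 0.47  0.37 -1.96] w 28.1 q [-1.16  0.6   1.35  1.7  -0.56  1.38 -0.18]
shift [ 16.2    3.45 -14.6 ] turn 0.12245236971010187 alt -3.0191402838796915
[[-54.22 -16.19  14.9 ]
 [ 55.72 -15.63  14.9 ]] [ 0.75 -0.91 14.9 ]
```

Request:
step_arm --moves '[[[10,2,-5,0,-1],[4,1,-5,0,-1],[0,0,0,0,-1]]]'

```text
time_s: 24.75
ee_pos: [585.7, 55.9, 180.8]
tcp_rot: [3.002, -0.747, -0.072]
wrist_force: [0.2, 0.5, -1.4]
gripper_width: 28.1
```

Run:
```python
from h import *
state(); goal(590,53,190,-.605); shot("wrist","w23")
im=cv2.imread("pics/w23.png"); im=cv2.convertScaleAbs(im,alpha=1.5); cv2.imwrite("pics/w23c.png",im)
```

```text
t 24.75 tcp [585.69  55.91 180.79] yawX -0.4887 toolz [-0.06 -0.03 -1.  ] F [ 0.19  0.46 -1.36] w 28.1 q [-1.11  0.62  1.34  1.66 -0.56  1.4  -0.18]
shift [ 4.85  1.08 -9.33] turn 0.11626692672108518 alt -3.025325726868708
```

View pics/w23c.png

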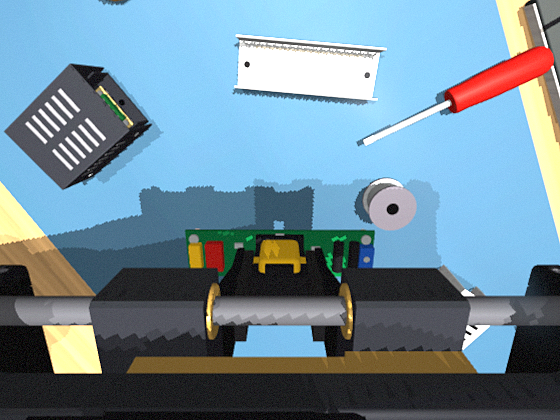

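Run:
```python
from h import *
im=cv2.imread("pics/w23.png"); im=cv2.convertScaleAbs(im,alpha=1.3); cv2.imwrite("pics/w23d.png",cv2.resize(im[25:112,225:395],None,fx=4.7,fy=4.7,interpolation=cv2.INTER_CUBIC))
```

```text
(no output)
```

View pics/w23d.png

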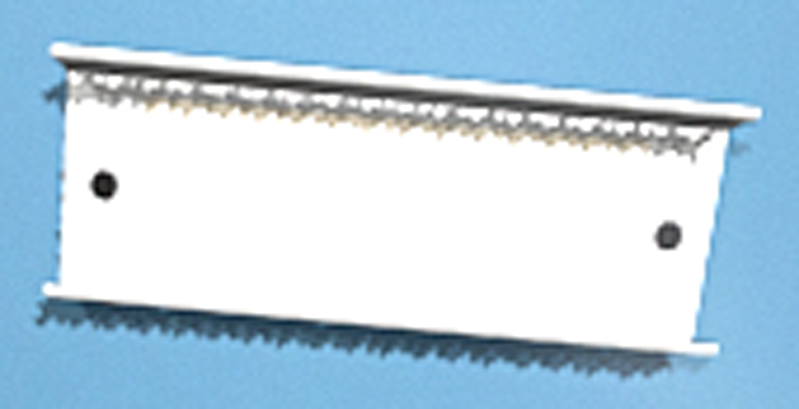

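Run:
```python
from h import *
v=fit("w23",[(50,43),(760,108),(718,354),(43,294)],130,43,26,(225,25),4.7)
K,C=load("w23")
P=p2w(K,C,(np.array([(104,184),(668,236)])+.5)/4.7-.5+[225,25],2.5); d=P[1]-P[0]; print(P.mean(0),np.arctan2(d[1],d[0]),np.linalg.norm(d))
goal(*v[:2],150,v[2])
```

```text
w23 x 654.5 y 142.6 yaw -0.5716 res [ 0.06 -0.02  0.37  0.11 -0.28 -0.05 -0.16 -0.04] edges [129.8, 42.5, 130.1, 42.9]
[654.42 142.69   2.5 ] -0.5742575379869 114.0855326488603
shift [  21.54 -110.46   23.36] turn 0.083221104124785 alt -3.058371549465008
```

Request:
step_arm --moves '[[[0,0,0,0.03,-1],[0,0,0,0.03,-1],[0,0,0,0,-1]]]'

```text
time_s: 25.05
ee_pos: [583.8, 55.7, 178.3]
tcp_rot: [2.976, -0.837, -0.075]
wrist_force: [1.0, -1.2, -2.0]
gripper_width: 27.9
```

Run:
```python
from h import *
state()
```

```text
t 25.05 tcp [583.85  55.66 178.32] yawX -0.5496 toolz [-0.06 -0.03 -1.  ] F [ 1.   -1.23 -2.04] w 27.9 q [-1.12  0.62  1.34  1.67 -0.57  1.4  -0.23]
```

Request:
step_arm --moves '[[[6,-28,5,0.012,-1],[8,-35,10,0.012,-1],[0,0,0,0,-1]]]'

```text
time_s: 25.3
ee_pos: [627.9, 102.0, 157.7]
tcp_rot: [2.968, -0.873, -0.076]
wrist_force: [-0.5, 1.9, -1.8]
gripper_width: 27.7
```

Run:
```python
from h import *
state(); goal(654.8,142.4,120,-.573)
```

```text
t 25.30 tcp [627.91 102.04 157.74] yawX -0.5734 toolz [-0.06 -0.03 -1.  ] F [-0.51  1.91 -1.83] w 27.7 q [-1.05  0.72  1.25  1.56 -0.64  1.42 -0.31]
shift [  1.98 -50.62  34.77] turn -0.00041481679153365647 alt 3.1411778367982595
```

q3 is falling, which is good. I'll move over the chassis.

Request:
step_arm --moves '[[[1,-25,18,0,-1],[1,-20,22,0,-1],[0,-4,8,0,-1],[0,0,0,0,-1]]]'

```text
time_s: 25.63
ee_pos: [654.0, 141.9, 103.3]
tcp_rot: [2.969, -0.865, -0.078]
wrist_force: [-0.9, -0.4, -1.9]
gripper_width: 27.7
```

Run:
```python
from h import *
state(); goal(654.8,142.4,60,-.573); shot("wrist","w24")
im=cv2.imread("pics/w24.png"); im=cv2.convertScaleAbs(im,alpha=1.5); cv2.imwrite("pics/w24c.png",cv2.resize(im[130:260,180:380],None,fx=4,fy=4,interpolation=cv2.INTER_CUBIC))
K,C=load("w24"); print(w2p(K,C,box(654.5,142.6,-.573,130,43,0,26)))
```

```text
t 25.63 tcp [653.98 141.9  103.28] yawX -0.5677 toolz [-0.06 -0.03 -1.  ] F [-0.89 -0.39 -1.86] w 27.7 q [-1.02  0.81  1.17  1.52 -0.72  1.37 -0.34]
shift [ 1.93 -3.46 43.11] turn 0.005260435180826084 alt -3.136332218408967
[[363.1  179.14]
 [205.79 176.8 ]
 [209.44 224.3 ]
 [358.25 227.18]
 [370.28 188.38]
 [197.35 185.66]
 [201.84 237.05]
 [364.54 240.4 ]]
```

View pics/w24c.png

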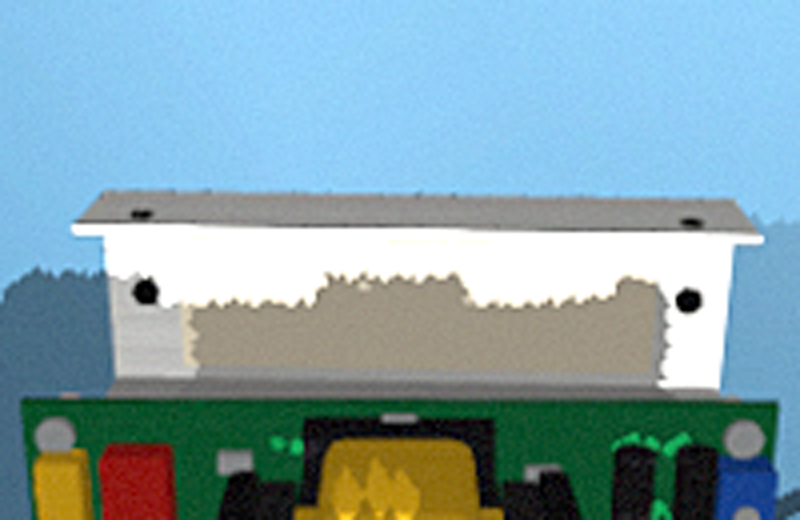

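Request:
step_arm --moves '[[[1,-2.5,12,0.005,-1],[0,0,18,0,-1],[0,0,10,0,-1],[0,0,0,0,-1]]]'

```text
time_s: 26.02
ee_pos: [653.7, 137.9, 65.4]
tcp_rot: [2.967, -0.878, -0.072]
wrist_force: [-0.5, 0.6, -1.5]
gripper_width: 27.8
```

Run:
```python
from h import *
state(); goal(655.5,142.6,60,-.573); shot("wrist","w25")
im=cv2.imread("pics/w25.png"); im=cv2.convertScaleAbs(im,alpha=1.5); cv2.imwrite("pics/w25c.png",cv2.resize(im[130:260,180:380],None,fx=4,fy=4,interpolation=cv2.INTER_CUBIC))
K,C=load("w25"); print(w2p(K,C,box(654.5,142.6,-.573,130,43,0,26)))
```

```text
t 26.02 tcp [653.69 137.88  65.37] yawX -0.5765 toolz [-0.06 -0.03 -1.  ] F [-0.52  0.56 -1.47] w 27.8 q [-1.    0.84  1.15  1.56 -0.75  1.31 -0.32]
shift [-0.88 -5.25  5.11] turn -0.003473039731921812 alt 3.1381196138578713
[[371.17 187.74]
 [189.18 186.62]
 [194.84 240.53]
 [365.62 242.45]
 [380.74 199.56]
 [177.49 198.09]
 [184.56 257.04]
 [373.92 259.46]]
```

View pics/w25c.png

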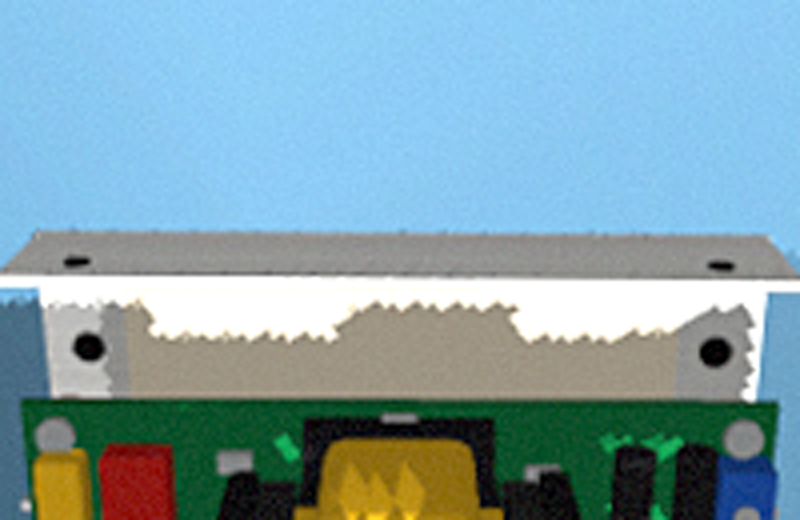

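Request:
step_arm --moves '[[[-0.5,-4.5,3,-0.003,-1],[0,-0.8,8,0,-1],[0,0,5,0,-1],[0,0,0,0,-1]]]'

```text
time_s: 26.4
ee_pos: [657.0, 141.5, 51.7]
tcp_rot: [2.97, -0.876, -0.066]
wrist_force: [0.2, 0.1, -2.8]
gripper_width: 28.1
```

Run:
```python
from h import *
state(); goal(655.3,142.4,40,-.573); shot("wrist","w26")
im=cv2.imread("pics/w26.png"); im=cv2.convertScaleAbs(im,alpha=1.5); cv2.imwrite("pics/w26c.png",cv2.resize(im[150:280,160:400],None,fx=3.3,fy=3.3,interpolation=cv2.INTER_CUBIC))
K,C=load("w26"); print(w2p(K,C,box(654.5,142.6,-.573,130,43,0,26)))
```

```text
t 26.40 tcp [656.99 141.5   51.68] yawX -0.5744 toolz [-0.05 -0.03 -1.  ] F [ 0.2   0.1  -2.75] w 28.1 q [-1.    0.86  1.13  1.56 -0.76  1.29 -0.32]
shift [-1.57 -0.48 11.72] turn -0.001356893961928396 alt 3.1402357596278647
[[373.71 200.76]
 [182.73 199.16]
 [188.9  254.88]
 [367.66 257.21]
 [384.26 214.72]
 [169.7  212.67]
 [177.5  273.78]
 [376.76 276.7 ]]
```

View pics/w26c.png

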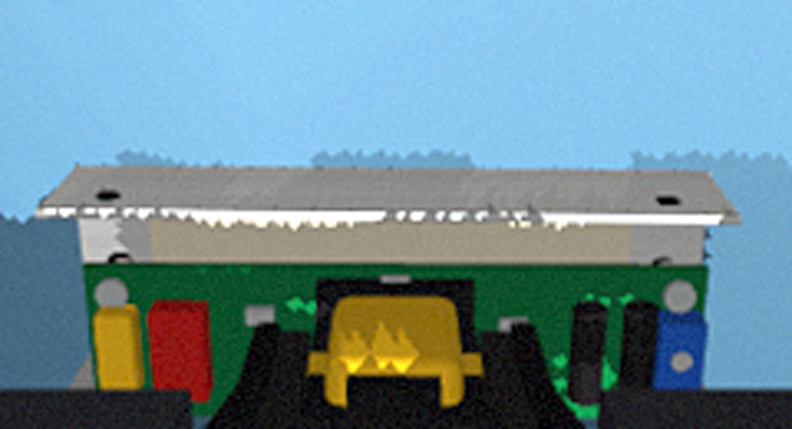

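Request:
step_arm --moves '[[[-1.5,0,6,-0.001,-1],[0,0,8,0,-1],[0,0,6,0,-1],[0,0,0,0,-1]]]'

```text
time_s: 26.78
ee_pos: [654.9, 141.7, 30.8]
tcp_rot: [2.971, -0.874, -0.065]
wrist_force: [-0.3, 1.0, -2.0]
gripper_width: 28.1
```

Run:
```python
from h import *
state(); goal(655,142,25,-.573); shot("wrist","w27")
im=cv2.imread("pics/w27.png"); im=cv2.convertScaleAbs(im,alpha=1.5); cv2.imwrite("pics/w27c.png",cv2.resize(im[150:280,160:400],None,fx=3.3,fy=3.3,interpolation=cv2.INTER_CUBIC))
K,C=load("w27"); print(w2p(K,C,box(654.5,142.6,-.573,130,43,0,26)))
```

```text
t 26.78 tcp [654.91 141.75  30.82] yawX -0.5730 toolz [-0.05 -0.03 -1.  ] F [-0.27  0.98 -1.99] w 28.1 q [-1.    0.87  1.11  1.58 -0.78  1.26 -0.31]
shift [ 0.1  -0.58  5.79] turn 3.896959879678974e-06 alt -3.1415887566299134
[[385.18 210.44]
 [175.3  208.32]
 [182.45 268.53]
 [377.7  271.45]
 [398.56 227.29]
 [159.84 224.56]
 [169.09 291.07]
 [389.06 294.75]]
```

View pics/w27c.png

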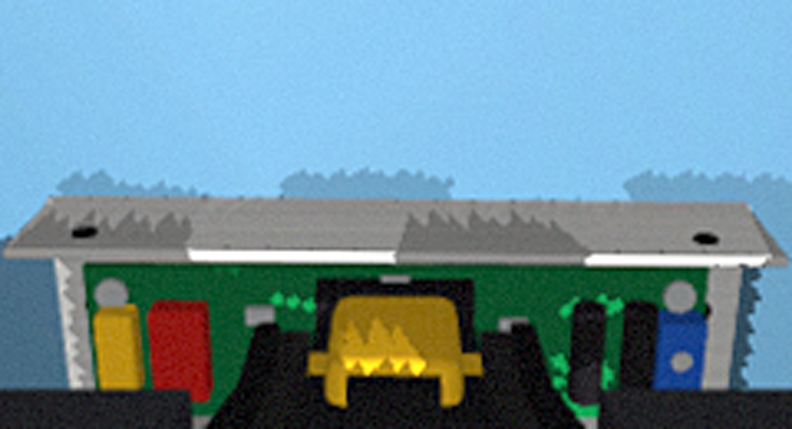

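Request:
step_arm --moves '[[[0,1.2,2.5,0,-1],[0,0,2.5,0,-1],[0,0,2,0,-1],[0,0,0,0,-1]]]'

```text
time_s: 27.17
ee_pos: [654.3, 140.5, 25.5]
tcp_rot: [2.972, -0.874, -0.064]
wrist_force: [-3.0, 0.2, 1.4]
gripper_width: 27.8
```

Run:
```python
from h import *
state(); goal(655,142,25,-.573)
```

```text
t 27.17 tcp [654.3  140.5   25.51] yawX -0.5730 toolz [-0.05 -0.03 -1.  ] F [-2.97  0.17  1.37] w 27.8 q [-1.    0.88  1.11  1.59 -0.78  1.25 -0.3 ]
shift [-0.21 -1.66  0.43] turn -9.71118518533487e-06 alt 3.141582942404608
```

Contact on the low end. I'll press a little more so it levels.

Request:
step_arm --moves '[[[0,0,2,0,-1],[0,0,2,0,-1],[0,0,2,0,-1],[0,0,0,0,-1]]]'

```text
time_s: 27.5
ee_pos: [654.6, 140.6, 25.5]
tcp_rot: [2.975, -0.875, -0.064]
wrist_force: [-0.4, -0.4, -1.8]
gripper_width: 28.3
```

Run:
```python
from h import *
state(); shot("scene","s1")
im=cv2.imread("pics/s1.png"); cv2.imwrite("pics/s1c.png",cv2.resize(im[200:330,200:350],None,fx=4,fy=4,interpolation=cv2.INTER_CUBIC))
```

```text
t 27.50 tcp [654.56 140.63  25.51] yawX -0.5726 toolz [-0.05 -0.03 -1.  ] F [-0.38 -0.45 -1.78] w 28.3 q [-0.99  0.88  1.11  1.59 -0.79  1.25 -0.3 ]
```

View pics/s1c.png

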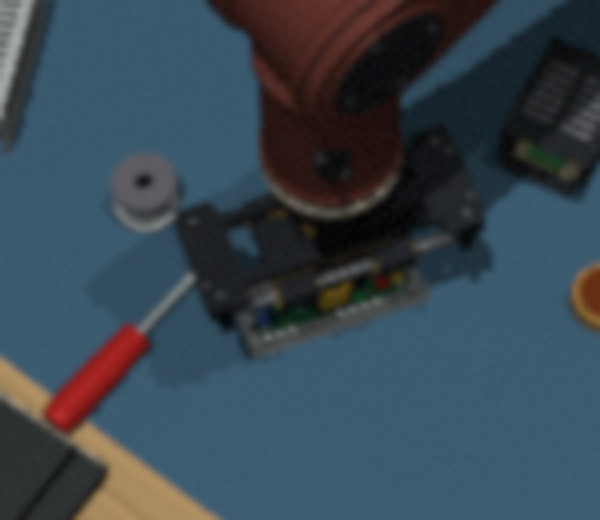

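Request:
step_arm --moves '[[[0,0,4,0,-1],[0,0,4,0,-1]]]'

```text
time_s: 27.72
ee_pos: [655.4, 141.2, 22.1]
tcp_rot: [2.979, -0.875, -0.062]
wrist_force: [-12.7, 2.9, 30.7]
gripper_width: 28.3
```

Run:
```python
from h import *
state(); o=readout.get_obs(); print(o["torque"])
```

```text
t 27.72 tcp [655.39 141.24  22.06] yawX -0.5721 toolz [-0.05 -0.02 -1.  ] F [-12.74   2.91  30.68] w 28.3 q [-0.99  0.88  1.11  1.59 -0.79  1.24 -0.3 ]
[ 0.39  3.06 -0.13]
```

Request:
step_arm --moves '[[[0,0,0,0,-1],[0,0,0,0,-1]]]'

```text
time_s: 27.88
ee_pos: [656.0, 141.4, 23.3]
tcp_rot: [2.981, -0.876, -0.06]
wrist_force: [0.1, 0.1, -1.7]
gripper_width: 27.8
```

Run:
```python
from h import *
state(); shot("wrist","w28")
im=cv2.imread("pics/w28.png"); im=cv2.convertScaleAbs(im,alpha=1.5); cv2.imwrite("pics/w28c.png",cv2.resize(im[150:280,160:400],None,fx=3.3,fy=3.3,interpolation=cv2.INTER_CUBIC))
```

```text
t 27.88 tcp [655.95 141.38  23.27] yawX -0.5720 toolz [-0.05 -0.02 -1.  ] F [ 0.15  0.12 -1.68] w 27.8 q [-0.99  0.88  1.11  1.59 -0.79  1.24 -0.3 ]
```

View pics/w28c.png

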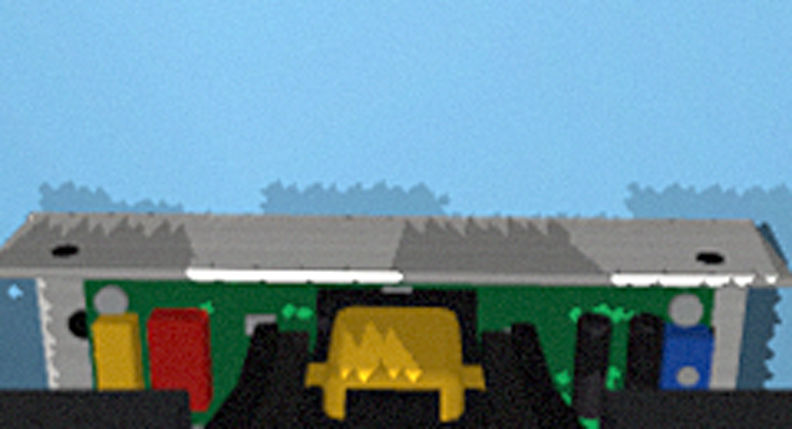

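Request:
step_arm --moves '[[[0,0,1,0,-1],[0,0,0,0,-1],[0,0,0,0,-1]]]' --newtons 3

```text
time_s: 28.18
ee_pos: [655.7, 141.4, 21.5]
tcp_rot: [2.98, -0.875, -0.061]
wrist_force: [-2.4, 0.6, 5.1]
gripper_width: 28.6
```

Run:
```python
from h import *
state(); shot("wrist","w29")
im=cv2.imread("pics/w29.png"); im=cv2.convertScaleAbs(im,alpha=1.5); cv2.imwrite("pics/w29c.png",cv2.resize(im[150:280,160:400],None,fx=3.3,fy=3.3,interpolation=cv2.INTER_CUBIC))
```

```text
t 28.18 tcp [655.7  141.39  21.55] yawX -0.5720 toolz [-0.05 -0.02 -1.  ] F [-2.43  0.6   5.08] w 28.6 q [-0.99  0.88  1.1   1.59 -0.79  1.24 -0.3 ]
```

View pics/w29c.png

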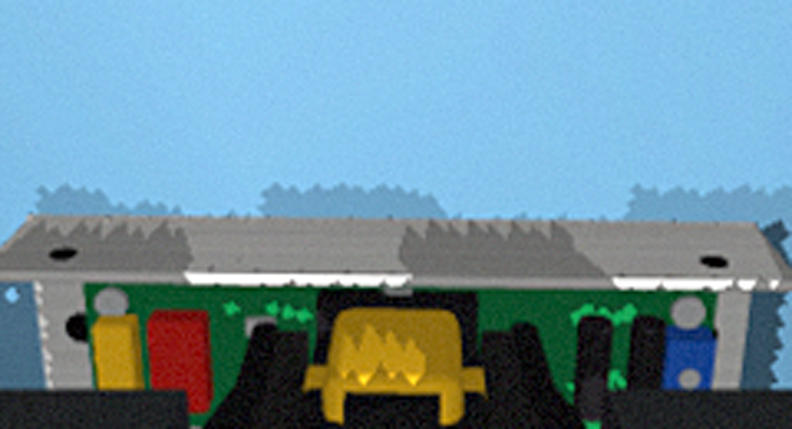

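Request:
step_arm --moves '[[[0,0,0,0,-0.3],[0,0,0,0,-0.27],[0,0,0,0,-0.22],[0,0,0,0,-0.1],[0,0,0,0,0.2],[0,0,0,0,0.2],[0,0,0,0,0.2]]]'

```text
time_s: 28.82
ee_pos: [655.4, 141.1, 20.0]
tcp_rot: [2.979, -0.875, -0.062]
wrist_force: [-0.4, -0.5, 0.1]
gripper_width: 48.9
```

Request:
step_arm --moves '[[[0,0,-8,0,0.2],[0,0,-20,0,0.2],[0,0,-35,0,0.2],[0,0,-38,0,0.5],[0,0,-30,0,1],[0,0,0,0,1]]]'

```text
time_s: 29.32
ee_pos: [660.3, 143.4, 156.4]
tcp_rot: [2.974, -0.876, -0.067]
wrist_force: [1.4, -0.9, 0.8]
gripper_width: 64.9
```

Run:
```python
from h import *
state(); shot("wrist","w30")
im=cv2.imread("pics/w30.png"); im=cv2.convertScaleAbs(im,alpha=1.5); cv2.imwrite("pics/w30c.png",cv2.resize(im[140:250,180:380],None,fx=4,fy=4,interpolation=cv2.INTER_CUBIC))
```

```text
t 29.32 tcp [660.3  143.41 156.41] yawX -0.5738 toolz [-0.05 -0.03 -1.  ] F [ 1.41 -0.88  0.8 ] w 64.9 q [-1.02  0.77  1.21  1.46 -0.69  1.45 -0.36]
```

View pics/w30c.png

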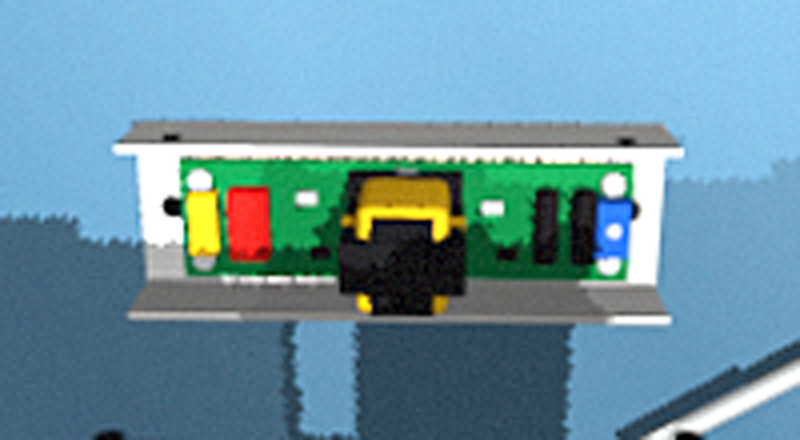

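Run:
```python
from h import *
fit("w30",[(113,150),(684,154),(671,322),(128,318)],130,43,26,(180,140),4)
fit("w30",[(181,162),(632,162),(628,280),(186,276)],110,30,10.1,(180,140),4)
goal(652,-174,150,-1.05)
```

```text
w30 x 654.5 y 142.2 yaw -0.5705 res [ 0.6   0.46  0.44  0.9  -0.55 -0.77 -0.48 -0.59] edges [130.4, 41.1, 130.0, 41.5]
w30 x 655.4 y 140.7 yaw -0.5684 res [-0.29  0.51  0.45 -0.38 -0.08  0.16 -0.08 -0.29] edges [108.9, 30.2, 110.2, 29.4]
shift [165.96 270.49  12.96] turn 0.47622217586110804 alt -2.6653704777286853
```

Request:
step_arm --moves '[[[12,20,2,0,1],[19,31,2,0,1],[19,31,2,0,1]]]'

```text
time_s: 29.62
ee_pos: [658.2, 56.7, 149.7]
tcp_rot: [2.984, -0.852, -0.07]
wrist_force: [0.8, -0.8, 1.0]
gripper_width: 84.0
```

Run:
```python
from h import *
state(); goal(652,-174,150,-1.05)
```

```text
t 29.62 tcp [658.2   56.74 149.75] yawX -0.5570 toolz [-0.05 -0.02 -1.  ] F [ 0.84 -0.78  1.01] w 84.0 q [-0.92  0.75  1.21  1.51 -0.66  1.42 -0.22]
shift [116.63 199.12   5.49] turn 0.4930492297691478 alt -2.6485434238206453
```

Request:
step_arm --moves '[[[19,33,2,0,1],[19,33,2,0,1],[19,33,0,0,1]]]'

```text
time_s: 29.87
ee_pos: [652.9, -59.2, 146.1]
tcp_rot: [2.986, -0.844, -0.074]
wrist_force: [-0.1, 0.1, 0.4]
gripper_width: 86.6
```

Run:
```python
from h import *
state(); goal(652,-174,150,-1.05)
```

```text
t 29.87 tcp [652.89 -59.22 146.12] yawX -0.5519 toolz [-0.06 -0.02 -1.  ] F [-0.05  0.06  0.37] w 86.6 q [-0.75  0.73  1.2   1.53 -0.64  1.39 -0.05]
shift [59.24 98.39 -1.22] turn 0.498125141504131 alt -2.643467512085662
```

Safe. Continuing, then turning.

Request:
step_arm --moves '[[[19,33,0,0,1],[17,30,0,0,1],[8,15,0,0.05,1],[0,0,0,0.1,1],[0,0,0,0.1,1]]]'

```text
time_s: 30.28
ee_pos: [643.1, -165.4, 146.8]
tcp_rot: [2.838, -1.236, -0.07]
wrist_force: [-0.3, 0.2, 0.2]
gripper_width: 86.8
```

Run:
```python
from h import *
state(); goal(652,-174,150,-1.05)
```

```text
t 30.28 tcp [ 643.06 -165.42  146.77] yawX -0.8222 toolz [-0.06 -0.02 -1.  ] F [-0.34  0.16  0.2 ] w 86.8 q [-0.6   0.78  1.24  1.51 -0.68  1.42 -0.14]
shift [12.29 -0.5  -3.55] turn 0.22782964374492254 alt -2.9137630098448706
```

Request:
step_arm --moves '[[[8,0,-12,0.1,1],[3,0,-12,0.1,1],[0,0,0,0.03,1],[0,0,0,0,1]]]'

```text
time_s: 30.62
ee_pos: [649.3, -175.4, 168.0]
tcp_rot: [2.653, -1.58, -0.068]
wrist_force: [-0.2, -0.1, -0.7]
gripper_width: 87.0
```

Run:
```python
from h import *
state(); goal(652,-174,150,-1.05); shot("wrist","w31")
im=cv2.imread("pics/w31.png"); im=cv2.convertScaleAbs(im,alpha=1.3); cv2.imwrite("pics/w31c.png",im)
```

```text
t 30.62 tcp [ 649.26 -175.35  168.03] yawX -1.0748 toolz [-0.06 -0.02 -1.  ] F [-0.23 -0.13 -0.75] w 87.0 q [-0.58  0.81  1.29  1.46 -0.71  1.48 -0.37]
shift [ 0.31 -4.27 17.78] turn -0.024830328121138612 alt 3.1167623254686543
```

View pics/w31c.png

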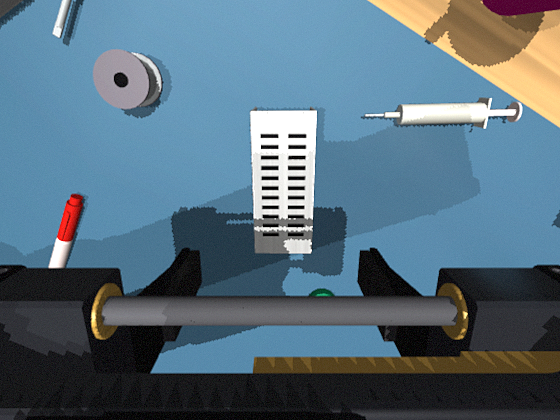

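Run:
```python
from h import *
im=cv2.imread("pics/w31.png"); im=cv2.convertScaleAbs(im,alpha=1.0); cv2.imwrite("pics/w31d.png",cv2.resize(im[100:262,235:335],None,fx=3.7,fy=3.7,interpolation=cv2.INTER_CUBIC))
```

```text
(no output)
```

View pics/w31d.png

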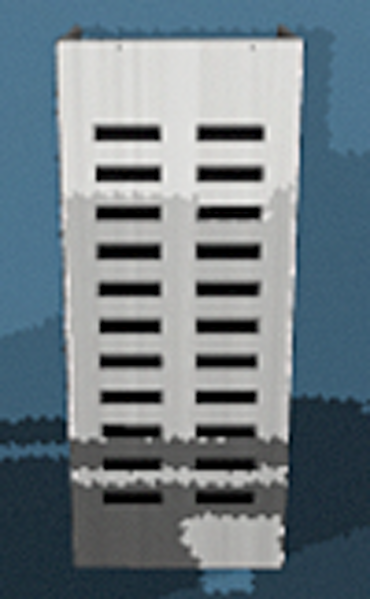

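Run:
```python
from h import *
v=fit("w31",[(57,39),(304,39),(284,568),(74,568)],130,54,51,(235,100),3.7)
goal(v[0],v[1],17,v[2]-np.pi/2)
goal(v[0],v[1],70,v[2]-np.pi/2)
```

```text
w31 x 658.1 y -172.8 yaw 0.4985 res [-0.24 -0.02 -0.11 -0.13  0.07  0.04  0.29  0.11] edges [53.8, 130.2, 54.0, 130.5]
shift [  3.71 -19.15 150.12] turn -0.0007461622974398452 alt 3.1408464912923533
shift [  3.13 -15.57  97.24] turn -0.0007461622974398452 alt 3.1408464912923533
```

Request:
step_arm --moves '[[[3,-12,15,0,1],[0,0,30,0,1],[0,0,30,0,1],[0,0,15,0,1],[0,0,0,0,1]]]'

```text
time_s: 31.08
ee_pos: [655.4, -173.3, 73.5]
tcp_rot: [2.663, -1.567, -0.068]
wrist_force: [-0.1, -0.3, 0.1]
gripper_width: 86.8
```

Run:
```python
from h import *
state(); goal(658.1,-172.8,16,-1.0723)
```

```text
t 31.08 tcp [ 655.44 -173.29   73.45] yawX -1.0639 toolz [-0.06 -0.02 -1.  ] F [-0.15 -0.34  0.07] w 86.8 q [-0.56  0.89  1.2   1.53 -0.78  1.35 -0.33]
shift [ 1.56 -6.37 57.14] turn 0.00838672172756838 alt -3.133205931862225
```

Request:
step_arm --moves '[[[1.5,-5,12,0.008,1],[0,-1,18,0,1],[0,0,14,0,1],[0,0,6,0,1],[0,0,0,0,1]]]'

```text
time_s: 31.5
ee_pos: [659.5, -172.4, 20.5]
tcp_rot: [2.659, -1.575, -0.066]
wrist_force: [0.3, -0.2, -0.7]
gripper_width: 87.2
```

Run:
```python
from h import *
state(); goal(658.1,-172.8,16,-1.0723)
```

```text
t 31.50 tcp [ 659.53 -172.38   20.46] yawX -1.0699 toolz [-0.06 -0.02 -1.  ] F [ 0.26 -0.16 -0.69] w 87.2 q [-0.54  0.94  1.16  1.56 -0.83  1.28 -0.32]
shift [-0.27  1.16  4.55] turn 0.002404752754241457 alt -3.1391879008355517
```

Request:
step_arm --moves '[[[-0.2,1,3,0.002,1],[0,0,0,0,-1],[0,0,0,0,-1],[0,0,0,0,-1],[0,0,0,0,-1],[0,0,0,0,-1],[0,0,0,0,-1]]]' --newtons 20

```text
time_s: 32.08
ee_pos: [659.5, -173.7, 20.0]
tcp_rot: [2.658, -1.579, -0.061]
wrist_force: [-0.4, 1.2, 0.2]
gripper_width: 55.2
```

Run:
```python
from h import *
state(); goal(658.1,-172.8,16,-1.0723)
```

```text
t 32.08 tcp [ 659.45 -173.74   20.01] yawX -1.0722 toolz [-0.06 -0.02 -1.  ] F [-0.37  1.21  0.2 ] w 55.2 q [-0.54  0.94  1.16  1.56 -0.83  1.27 -0.32]
shift [-1.44  0.48  4.06] turn 0.0001413340060778534 alt -3.141451319583715
```

Request:
step_arm --moves '[[[0,0,0,0,-1],[0,0,-8,0,-1],[0,0,-20,0,-1],[0,0,-35,0,-1],[0,0,-25,0,-1],[0,0,-5,0,-1]]]'

```text
time_s: 32.58
ee_pos: [663.2, -170.9, 115.1]
tcp_rot: [2.655, -1.578, -0.069]
wrist_force: [0.8, -0.5, -2.0]
gripper_width: 53.9
```

Run:
```python
from h import *
state(); goal(654.5,142.2,115,-2.1415); shot("wrist","w32")
im=cv2.imread("pics/w32.png"); cv2.imwrite("pics/w32c.png",im)
```

```text
t 32.58 tcp [ 663.19 -170.85  115.13] yawX -1.0731 toolz [-0.06 -0.02 -1.  ] F [ 0.78 -0.49 -1.96] w 53.9 q [-0.56  0.86  1.23  1.48 -0.76  1.42 -0.37]
shift [-279.2  -141.73   -6.16] turn 1.0684315793681871 alt -2.073161074221606
```

View pics/w32c.png

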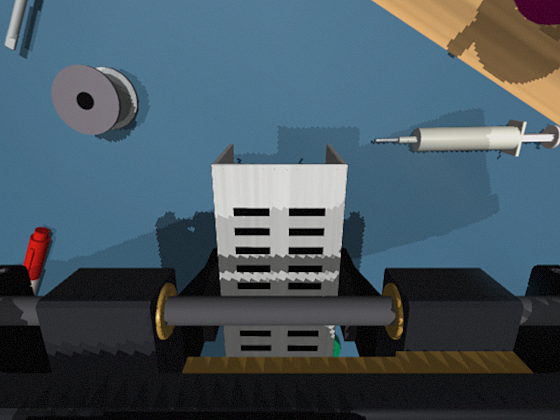

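Run:
```python
from h import *
K,C=load("w32"); T=np.array(json.load(open("pics/w32.json"))["T"]); Ct=np.linalg.inv(T)@C
P=p2w(K,Ct,[(212,164),(347.5,164)],-31);print(P,P.mean(0)+[0,65,0])
```

```text
[[-27.51 -61.54 -31.  ]
 [ 27.56 -61.57 -31.  ]] [  0.02   3.45 -31.  ]
```

Request:
step_arm --moves '[[[-18,-9,-3,0,-1],[-32,-16,-3,0,-1],[-35,-18,-2,0,-1],[-35,-18,-2,0,-1]]]'

```text
time_s: 32.97
ee_pos: [657.1, -45.0, 120.5]
tcp_rot: [2.638, -1.601, -0.066]
wrist_force: [0.2, 0.1, -0.3]
gripper_width: 54.0
```

Run:
```python
from h import *
state(); goal(654.5,142.2,115,-2.1415)
```

```text
t 32.97 tcp [657.08 -44.99 120.54] yawX -1.0915 toolz [-0.06 -0.03 -1.  ] F [ 0.21  0.05 -0.27] w 54.0 q [-0.79  0.84  1.28  1.54 -0.76  1.42 -0.54]
shift [-167.24  -84.31    1.01] turn 1.0500099195217285 alt -2.091582734068065
```

Run:
```python
from h import *
goal(685,45,95,-2.1415)
```

```text
shift [-66.77 -67.92  21.41] turn 1.0500099195217285 alt -2.091582734068065
```

Request:
step_arm --moves '[[[-22,-20,8,0,-1],[-22,-20,8,0,-1],[-20,-20,6,0,-1]]]'

```text
time_s: 33.22
ee_pos: [677.9, 46.7, 92.5]
tcp_rot: [2.641, -1.6, -0.069]
wrist_force: [-0.1, -0.4, -1.7]
gripper_width: 53.8
```

Run:
```python
from h import *
state(); goal(654.5,142.2,100,-2.1415)
```

```text
t 33.22 tcp [677.86  46.68  92.48] yawX -1.0896 toolz [-0.07 -0.02 -1.  ] F [-0.11 -0.45 -1.71] w 53.8 q [-0.88  0.9   1.24  1.5  -0.81  1.41 -0.67]
shift [-95.56 -23.    -8.09] turn 1.0519252035273718 alt -2.0896674500624215
```

Request:
step_arm --moves '[[[0,0,-2,0.1,-1],[0,0,-2,0.12,-1],[0,0,-2,0.12,-1],[0,0,-2,0.12,-1]]]'

```text
time_s: 33.55
ee_pos: [676.9, 60.5, 91.2]
tcp_rot: [2.199, -2.149, -0.062]
wrist_force: [-0.4, -1.3, -2.1]
gripper_width: 54.1
```

Run:
```python
from h import *
state(); goal(654.5,142.2,100,-2.1415)
```

```text
t 33.55 tcp [676.9   60.48  91.19] yawX -1.5472 toolz [-0.07 -0.02 -1.  ] F [-0.36 -1.27 -2.11] w 54.1 q [-0.9   0.95  1.3   1.49 -0.87  1.46 -1.11]
shift [-82.06  21.17  -8.67] turn 0.5943486825893602 alt -2.547243971000433
```

Request:
step_arm --moves '[[[0,0,0,0,-1],[0,0,0,0,-1]]]'

```text
time_s: 33.72
ee_pos: [676.0, 61.0, 88.6]
tcp_rot: [2.195, -2.15, -0.063]
wrist_force: [-0.9, -1.3, -1.1]
gripper_width: 53.7
```

Run:
```python
from h import *
state(); np.set_printoptions(precision=4,suppress=True); print(readout.get_obs()["qpos"])
```

```text
t 33.72 tcp [676.    60.96  88.63] yawX -1.5493 toolz [-0.08 -0.02 -1.  ] F [-0.92 -1.28 -1.1 ] w 53.7 q [-0.9   0.96  1.3   1.5  -0.88  1.46 -1.11]
[-0.9042  0.9573  1.302   1.4964 -0.876   1.4575 -1.1092]
```

Request:
step_arm --moves '[[[0,0,0,-0.1,-1],[0,0,0,-0.1,-1],[0,0,0,0,-1],[0,0,0,0,-1]]]'

```text
time_s: 34.05
ee_pos: [674.6, 60.4, 85.5]
tcp_rot: [2.419, -1.898, -0.078]
wrist_force: [0.6, 0.1, -0.7]
gripper_width: 53.7
```

Run:
```python
from h import *
state(); np.set_printoptions(precision=4,suppress=True); print(readout.get_obs()["qpos"])
```

```text
t 34.05 tcp [674.61  60.37  85.5 ] yawX -1.3308 toolz [-0.08 -0.02 -1.  ] F [ 0.59  0.08 -0.72] w 53.7 q [-0.89  0.93  1.26  1.5  -0.84  1.43 -0.91]
[-0.8941  0.9294  1.2613  1.4995 -0.8405  1.4337 -0.9093]
```

Request:
step_arm --moves '[[[0,0,-15,-0.08,-1],[0,0,-12,-0.12,-1],[0,0,-6,-0.12,-1],[0,0,-3,-0.12,-1],[0,0,-2,-0.12,-1],[0,0,-2,-0.12,-1],[0,0,-2,-0.12,-1],[0,0,-2,-0.12,-1]]]'

```text
time_s: 34.72
ee_pos: [676.7, 59.8, 128.2]
tcp_rot: [3.045, -0.596, -0.122]
wrist_force: [-0.6, -0.7, -1.1]
gripper_width: 53.7
```

Run:
```python
from h import *
state(); goal(590,60,90,1.0)
```

```text
t 34.72 tcp [676.71  59.75 128.2 ] yawX -0.3881 toolz [-0.08 -0.02 -1.  ] F [-0.59 -0.74 -1.07] w 53.7 q [-0.83  0.77  1.11  1.45 -0.65  1.42 -0.08]
shift [-77.48  30.32  45.34] turn -1.3880741572260349 alt 1.7535184963637582
```

q3 is falling (1.11). I'll keep turning.

Request:
step_arm --moves '[[[0,0,0,-0.12,-1],[0,0,0,-0.12,-1],[0,0,0,-0.12,-1],[0,0,0,-0.12,-1],[0,0,0,-0.12,-1],[0,0,0,-0.12,-1],[0,0,0,-0.12,-1],[0,0,0,-0.12,-1]]]'

```text
time_s: 35.38
ee_pos: [675.4, 57.4, 127.0]
tcp_rot: [-2.988, -0.938, 0.137]
wrist_force: [-0.3, -0.2, -1.3]
gripper_width: 53.9
```

Request:
step_arm --moves '[[[0,0,0,-0.12,-1],[0,0,0,-0.12,-1],[0,0,0,-0.12,-1],[0,0,0,-0.03,-1],[0,0,0,0,-1]]]'

```text
time_s: 35.8
ee_pos: [674.2, 55.2, 125.7]
tcp_rot: [-2.72, -1.514, 0.134]
wrist_force: [-0.3, 0.1, -0.6]
gripper_width: 54.0
```

Run:
```python
from h import *
state(); goal(590,60,90,1.0)
# cover corners in tool from w-view
shot("wrist","w33")
```

```text
t 35.80 tcp [674.18  55.21 125.75] yawX 1.0180 toolz [-0.09 -0.02 -1.  ] F [-0.31  0.08 -0.59] w 54.0 q [-0.68  0.63  0.8   1.45 -0.43  1.34  1.17]
shift [-37.83 -71.54  42.89] turn 0.01795965673867106 alt -3.1236329968511223
```

View pics/w33.png

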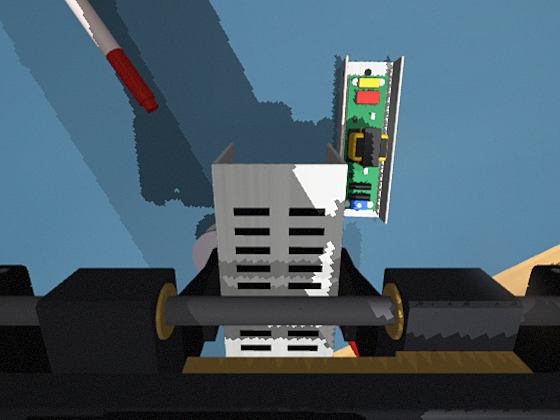

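Request:
step_arm --moves '[[[-10,-18,4,0.018,-1],[-14,-26,8,0,-1],[-12,-24,10,0,-1],[-2,-4,6,0,-1],[0,0,0,0,-1]]]'

```text
time_s: 36.27
ee_pos: [587.7, 59.9, 102.5]
tcp_rot: [-2.749, -1.465, 0.136]
wrist_force: [0.5, 0.3, -2.4]
gripper_width: 53.6
```

Run:
```python
from h import *
state(); goal(590,60,40,1.0)
shot("wrist","w34")
```

```text
t 36.27 tcp [587.69  59.89 102.47] yawX 0.9813 toolz [-0.09 -0.02 -1.  ] F [ 0.54  0.27 -2.38] w 53.6 q [-0.83  0.49  0.85  1.71 -0.36  1.22  1.1 ]
shift [ 5.48  5.74 62.01] turn -0.018685432962252335 alt 3.122907220627541
```

View pics/w34.png

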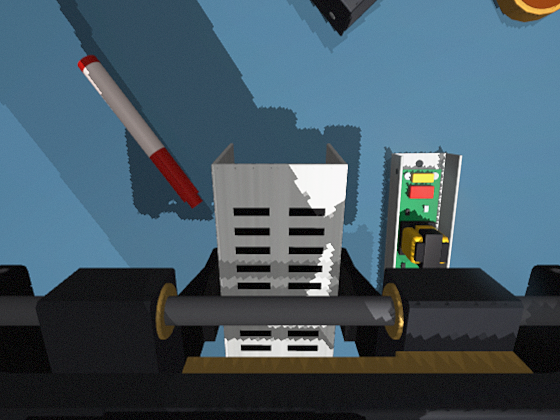

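Request:
step_arm --moves '[[[2,2,15,-0.018,-1],[2,2,25,0,-1],[0,0,18,0,-1],[0,0,6,0,-1],[0,0,0,0,-1]]]'

```text
time_s: 36.73
ee_pos: [595.2, 59.2, 36.0]
tcp_rot: [-2.739, -1.492, 0.126]
wrist_force: [-0.0, -0.2, -1.2]
gripper_width: 53.8
```

Run:
```python
from h import *
state()
```

```text
t 36.73 tcp [595.16  59.19  35.98] yawX 0.9992 toolz [-0.08 -0.02 -1.  ] F [-0.03 -0.16 -1.16] w 53.8 q [-0.78  0.57  0.8   1.74 -0.43  1.1   1.16]
```

Request:
step_arm --moves '[[[0,0,4,0,-1],[0,0,4,0,-1],[0,0,4,0,-1],[0,0,3,0,-1],[0,0,0,0,-1]]]' --newtons 8

```text
time_s: 37.15
ee_pos: [596.7, 58.3, 21.6]
tcp_rot: [-2.74, -1.491, 0.123]
wrist_force: [0.1, -0.2, -0.1]
gripper_width: 54.0
```

Run:
```python
from h import *
state(); shot("wrist","w35"); shot("scene","s2")
im=cv2.imread("pics/s2.png"); cv2.imwrite("pics/s2c.png",cv2.resize(im[170:320,200:350],None,fx=4,fy=4,interpolation=cv2.INTER_CUBIC))
```

```text
t 37.15 tcp [596.73  58.32  21.58] yawX 0.9984 toolz [-0.08 -0.02 -1.  ] F [ 0.14 -0.24 -0.12] w 54.0 q [-0.77  0.59  0.79  1.75 -0.44  1.08  1.18]
```

View pics/w35.png

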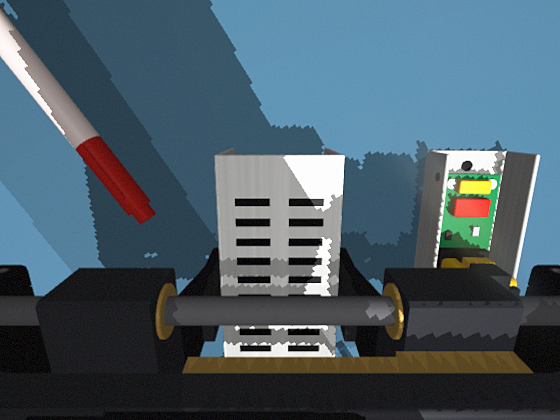

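View pics/s2c.png

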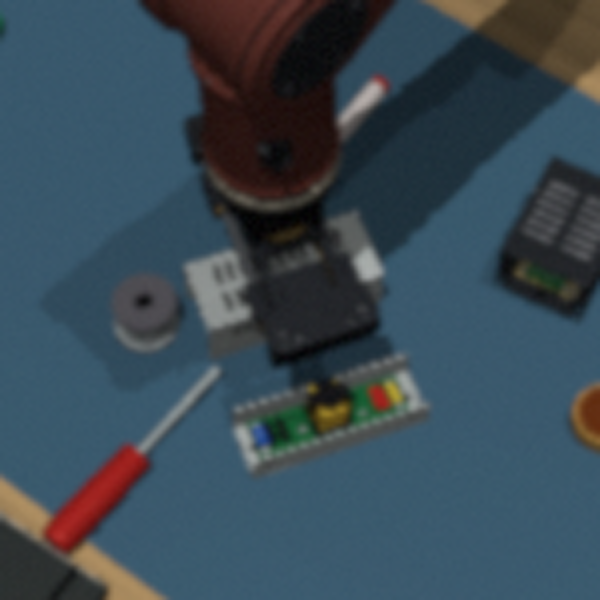

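Request:
step_arm --moves '[[[0,0,3,0,-1],[0,0,3,0,-1],[0,0,3,0,-1]]]'

```text
time_s: 37.5
ee_pos: [597.0, 56.4, 15.8]
tcp_rot: [-2.742, -1.49, 0.12]
wrist_force: [-3.3, 1.3, 13.9]
gripper_width: 55.6
```

Run:
```python
from h import *
state(); shot("wrist","w36")
im=cv2.imread("pics/w36.png"); cv2.imwrite("pics/w36c.png",cv2.resize(im[130:260,180:380],None,fx=4,fy=4,interpolation=cv2.INTER_CUBIC))
```

```text
t 37.50 tcp [596.98  56.35  15.84] yawX 0.9970 toolz [-0.08 -0.02 -1.  ] F [-3.27  1.33 13.93] w 55.6 q [-0.76  0.59  0.78  1.76 -0.45  1.07  1.18]
```

View pics/w36c.png

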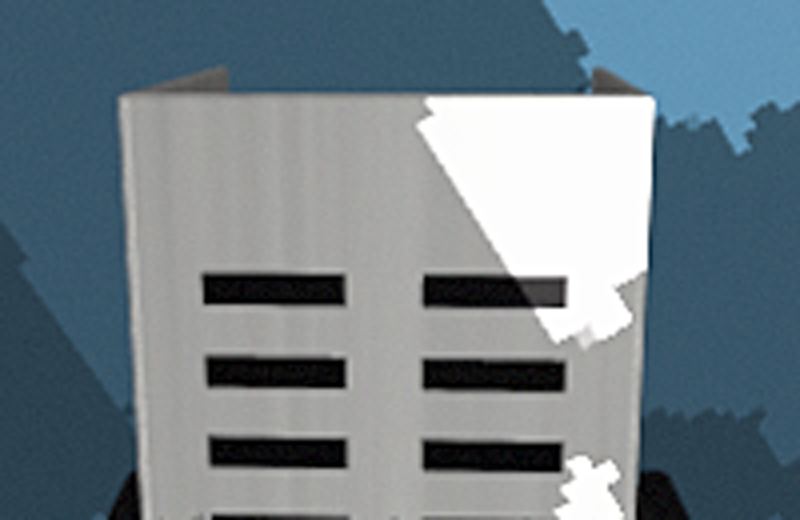

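Request:
step_arm --moves '[[[0,0,0,0,0.4],[0,0,0,0,1],[0,0,0,0,1],[0,0,0,0,1],[0,0,-40,0,1],[0,0,-40,0,1],[0,0,-40,0,1],[0,0,-40,0,1]]]'

```text
time_s: 38.22
ee_pos: [604.1, 59.5, 172.3]
tcp_rot: [-2.74, -1.487, 0.142]
wrist_force: [1.2, 0.7, -0.4]
gripper_width: 86.2
```

```bash
cat >> h.py <<'E'
def tilt():
    o=readout.get_obs(); T=toolT(); print("t %.2f"%o["time_s"],"tcp",o["ee_pos"],"tilt %.4f %.4f"%(T[0,2],T[1,2]),"yaw %.3f"%np.arctan2(T[1,0],T[0,0]),"q3 %.3f"%o["qpos"][2], "dq %.2f"%np.abs(o["dq"]).max())
E
python3 - <<'E'
from h import *
tilt()
E
```

```text
t 38.22 tcp [604.13  59.53 172.3 ] tilt -0.0897 -0.0251 yaw 0.997 q3 0.876 dq 0.91
```

Request:
step_arm --moves '[[[0,0,0,0,1],[0,0,10,0,1],[0,0,10,0,1],[0,0,10,0,1],[0,0,10,0,1],[0,0,10,0,1],[0,0,10,0,1],[0,0,0,0,1]]]'

```text
time_s: 38.88
ee_pos: [600.6, 58.0, 111.0]
tcp_rot: [-2.742, -1.489, 0.132]
wrist_force: [-0.3, -0.2, -0.7]
gripper_width: 87.2
```

Run:
```python
from h import *
tilt()
```

```text
t 38.88 tcp [600.62  58.03 111.  ] tilt -0.0836 -0.0237 yaw 0.997 q3 0.848 dq 0.01
```

Request:
step_arm --moves '[[[22,33,0,0,1],[22,33,0,0,1],[22,33,0,0,1],[0,0,0,0,1],[0,0,0,0,1]]]'

```text
time_s: 39.3
ee_pos: [716.7, 59.2, 89.6]
tcp_rot: [-2.734, -1.484, 0.155]
wrist_force: [-0.2, -0.5, 0.7]
gripper_width: 86.8
```

Run:
```python
from h import *
tilt()
```

```text
t 39.30 tcp [716.74  59.25  89.62] tilt -0.1002 -0.0236 yaw 0.998 q3 0.771 dq 0.09
```

Request:
step_arm --moves '[[[-22,-33,0,0,1],[-22,-33,0,0,1],[-22,-33,0,0,1],[0,0,0,0,1],[0,0,0,0,1]]]'

```text
time_s: 39.72
ee_pos: [587.6, 55.0, 92.1]
tcp_rot: [-2.732, -1.482, 0.18]
wrist_force: [0.7, 0.1, 0.5]
gripper_width: 86.8
```

Run:
```python
from h import *
tilt()
```

```text
t 39.72 tcp [587.61  54.97  92.12] tilt -0.1146 -0.0303 yaw 0.997 q3 0.847 dq 0.13
```

Request:
step_arm --moves '[[[0,0,-10,0,1],[0,0,-10,0,1],[0,0,-10,0,1],[0,0,-10,0,1],[0,0,-10,0,1],[0,0,-10,0,1],[0,0,0,0,1],[0,0,0,0,1]]]'

```text
time_s: 40.38
ee_pos: [598.8, 56.8, 161.7]
tcp_rot: [-2.735, -1.483, 0.17]
wrist_force: [-0.8, -0.3, -1.5]
gripper_width: 86.8
```

Run:
```python
from h import *
tilt()
```

```text
t 40.38 tcp [598.77  56.77 161.73] tilt -0.1079 -0.0297 yaw 0.997 q3 0.879 dq 0.03
```

Request:
step_arm --moves '[[[0,0,30,0,1],[0,0,30,0,1],[0,0,0,0,1],[0,0,0,0,1]]]'

```text
time_s: 40.72
ee_pos: [593.8, 54.7, 101.7]
tcp_rot: [-2.737, -1.484, 0.166]
wrist_force: [0.7, -0.2, 0.7]
gripper_width: 86.8
```

Run:
```python
from h import *
tilt()
```

```text
t 40.72 tcp [593.79  54.73 101.73] tilt -0.1049 -0.0296 yaw 0.997 q3 0.851 dq 0.04
```

Request:
step_arm --moves '[[[0,0,-2,0,1],[0,0,2,0,1],[0,0,-2,0,1],[0,0,2,0,1],[0,0,-2,0,1],[0,0,2,0,1],[0,0,-2,0,1],[0,0,2,0,1]]]'

```text
time_s: 41.38
ee_pos: [596.9, 54.9, 107.6]
tcp_rot: [-2.739, -1.485, 0.158]
wrist_force: [0.2, -0.1, 0.9]
gripper_width: 86.6
```

Run:
```python
from h import *
tilt()
```

```text
t 41.38 tcp [596.86  54.85 107.58] tilt -0.0993 -0.0285 yaw 0.996 q3 0.854 dq 0.06
```

Request:
step_arm --moves '[[[0,0,-10,0,1],[0,0,10,0,1],[0,0,-10,0,1],[0,0,10,0,1],[0,0,-10,0,1],[0,0,10,0,1],[0,0,-10,0,1],[0,0,10,0,1]]]'

```text
time_s: 42.05
ee_pos: [600.4, 54.9, 117.7]
tcp_rot: [-2.741, -1.486, 0.149]
wrist_force: [0.6, -0.5, 0.5]
gripper_width: 86.7
```

Run:
```python
from h import *
tilt()
```

```text
t 42.05 tcp [600.45  54.91 117.72] tilt -0.0934 -0.0275 yaw 0.996 q3 0.860 dq 0.25
```

Empty, slow rows bring the tilt back by about 0.0007 rad per row, because the drift is gravity bias. I'll use some spare time to level the tool this way.

Request:
step_arm --moves '[[[0,0,1,0,1],[0,0,1,0,1],[0,0,1,0,1],[0,0,1,0,1],[0,0,1,0,1],[0,0,1,0,1],[0,0,1,0,1],[0,0,1,0,1]]]'

```text
time_s: 42.72
ee_pos: [601.6, 54.9, 114.6]
tcp_rot: [-2.742, -1.486, 0.143]
wrist_force: [-0.2, 0.2, 0.2]
gripper_width: 87.0
```

Request:
step_arm --moves '[[[0,0,1,0,1],[0,0,1,0,1],[0,0,1,0,1],[0,0,1,0,1],[0,0,1,0,1],[0,0,1,0,1],[0,0,1,0,1],[0,0,1,0,1]]]'

```text
time_s: 43.38
ee_pos: [600.4, 54.6, 105.4]
tcp_rot: [-2.742, -1.486, 0.145]
wrist_force: [-0.8, 0.6, 0.6]
gripper_width: 87.2
```

Run:
```python
from h import *
tilt()
```

```text
t 43.38 tcp [600.45  54.55 105.36] tilt -0.0906 -0.0269 yaw 0.995 q3 0.853 dq 0.02
```

Request:
step_arm --moves '[[[0,0,3,0,1],[0,0,3,0,1],[0,0,3,0,1],[0,0,3,0,1],[0,0,3,0,1],[0,0,3,0,1],[0,0,3,0,1],[0,0,3,0,1]]]'

```text
time_s: 44.05
ee_pos: [598.1, 53.9, 79.0]
tcp_rot: [-2.742, -1.486, 0.144]
wrist_force: [-0.5, 1.0, 0.3]
gripper_width: 87.1
```

Run:
```python
from h import *
tilt()
```

```text
t 44.05 tcp [598.05  53.86  79.  ] tilt -0.0906 -0.0269 yaw 0.995 q3 0.838 dq 0.07
```

Request:
step_arm --moves '[[[0,0,-1,0,1],[0,0,-1,0,1],[0,0,-1,0,1],[0,0,-1,0,1],[0,0,-1,0,1],[0,0,-1,0,1],[0,0,-1,0,1],[0,0,-1,0,1]]]'

```text
time_s: 44.72
ee_pos: [598.8, 54.0, 87.5]
tcp_rot: [-2.742, -1.486, 0.145]
wrist_force: [-0.1, 1.3, 0.5]
gripper_width: 87.2
```

Run:
```python
from h import *
tilt()
```

```text
t 44.72 tcp [598.82  54.04  87.46] tilt -0.0907 -0.0270 yaw 0.995 q3 0.843 dq 0.02
```

Request:
step_arm --moves '[[[0,0,-4,0,1],[0,0,-4,0,1],[0,0,-4,0,1],[0,0,-4,0,1],[0,0,-4,0,1],[0,0,-4,0,1],[0,0,-4,0,1],[0,0,-4,0,1]]]'

```text
time_s: 45.38
ee_pos: [602.0, 55.0, 122.8]
tcp_rot: [-2.742, -1.486, 0.144]
wrist_force: [-0.9, -0.5, -0.9]
gripper_width: 86.7
```

Run:
```python
from h import *
tilt()
```

```text
t 45.38 tcp [602.03  54.95 122.84] tilt -0.0905 -0.0269 yaw 0.995 q3 0.862 dq 0.09
```

Run:
```python
from h import *
state(); shot("wrist","w37")
im=cv2.imread("pics/w37.png"); cv2.imwrite("pics/w37c.png",cv2.resize(im[90:290,160:460],None,fx=2.6,fy=2.6,interpolation=cv2.INTER_CUBIC))
```

```text
t 45.38 tcp [602.03  54.95 122.84] yawX 0.9953 toolz [-0.09 -0.03 -1.  ] F [-0.88 -0.5  -0.86] w 86.7 q [-0.81  0.5   0.86  1.65 -0.36  1.27  1.12]
```

View pics/w37c.png

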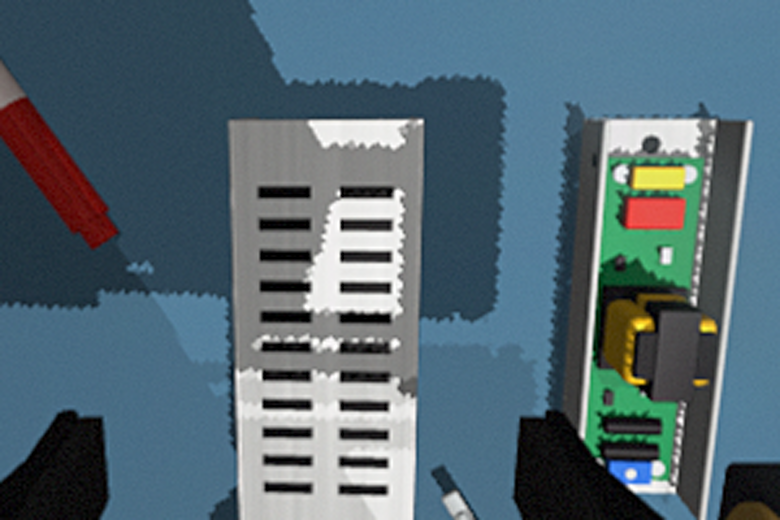

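Run:
```python
from h import *
K,C=load("w37"); f=lambda a:(np.array(a)+.5)/2.6-.5+[160,90]
P=p2w(K,C,f([(229,120.5),(423,119.5),(418,480),(238,480)]),51); print(P)
e=P[1]-P[0]; print(np.linalg.norm(e),np.arctan2(e[1],e[0]))
l=(P[3]-P[0]); r=P[2]-P[1]; print("sides",np.arctan2(l[1],l[0])+np.pi/2,np.arctan2(r[1],r[0])+np.pi/2)
yaw=(np.arctan2(l[1],l[0])+np.arctan2(r[1],r[0]))/2; c=P[:2].mean(0)[:2]+65*np.array([np.cos(yaw),np.sin(yaw)]); print("cover ctr",c,yaw)
Q=p2w(K,C,f([(584,121),(752,121)]),26); e=Q[1]-Q[0]; a=np.arctan2(e[1],e[0]); print(Q,np.linalg.norm(e),a-np.pi/2,"ch ctr",Q.mean(0)[:2]+65*np.array([np.sin(a),-np.cos(a)]))
goal(*c,60,yaw+np.pi/2)
```

```text
[[529.32  69.17  51.  ]
 [558.17 114.31  51.  ]
 [648.75  57.87  51.  ]
 [620.28  10.55  51.  ]]
53.582975173611004 1.0020521850574422
sides 0.9983657791841295 1.013504689678718
cover ctr [598.65  56.95] -0.5648610923634727
[[585.55 155.16  26.  ]
 [611.87 195.89  26.  ]] 48.489357430399245 -0.5736803064476721 ch ctr [653.3  140.25]
shift [ 4.06 -0.49 63.7 ] turn -0.010641446610836436 alt 3.1309512069789567
```

Request:
step_arm --moves '[[[3,4,12,-0.01,1],[1,2,18,0,1],[0,1,18,0,1],[0,1,12,0,1],[0,1,4,0,1],[0,0,0,0,1]]]'

```text
time_s: 45.93
ee_pos: [607.9, 52.0, 54.5]
tcp_rot: [-2.732, -1.504, 0.14]
wrist_force: [-0.2, 0.7, 0.5]
gripper_width: 87.2
```

Run:
```python
from h import *
state(); goal(598,56.7,17,1.005)
```

```text
t 45.93 tcp [607.88  52.04  54.46] yawX 1.0084 toolz [-0.09 -0.03 -1.  ] F [-0.23  0.72  0.46] w 87.2 q [-0.77  0.58  0.81  1.69 -0.42  1.16  1.18]
shift [ 1.26 -8.55 38.05] turn 0.003436115635152781 alt -3.1381565379546403
```

Request:
step_arm --moves '[[[1.2,-7,10,0.003,1],[0,0,14,0,1],[0,0,9,0,1],[0,0,3,0,1],[0,0,0,0,1]]]'

```text
time_s: 46.35
ee_pos: [598.9, 56.6, 15.9]
tcp_rot: [-2.734, -1.5, 0.139]
wrist_force: [-0.2, 0.3, 0.1]
gripper_width: 86.8
```

Run:
```python
from h import *
state(); goal(598,56.7,16,1.005)
```

```text
t 46.35 tcp [598.9   56.62  15.91] yawX 1.0056 toolz [-0.09 -0.03 -1.  ] F [-0.21  0.32  0.14] w 86.8 q [-0.76  0.61  0.79  1.74 -0.45  1.09  1.19]
shift [-0.42 -0.8  -0.02] turn 0.0006359430355906692 alt -3.1409567105542022
```

Request:
step_arm --moves '[[[0,0,0,0,-1],[0,0,0,0,-1],[0,0,0,0,-1],[0,0,0,0,-1],[0,0,0,0,-1],[0,0,0,0,-1],[0,0,0,0,-1],[0,0,0,0,-1]]]' --newtons 15

```text
time_s: 47.02
ee_pos: [600.2, 56.4, 17.6]
tcp_rot: [-2.736, -1.5, 0.135]
wrist_force: [-0.4, -0.2, -1.3]
gripper_width: 55.2
```

Run:
```python
from h import *
state()
```

```text
t 47.02 tcp [600.23  56.38  17.59] yawX 1.0053 toolz [-0.08 -0.03 -1.  ] F [-0.36 -0.21 -1.32] w 55.2 q [-0.76  0.61  0.79  1.74 -0.45  1.09  1.19]
```

Request:
step_arm --moves '[[[0,0,-6,0,-1],[0,0,0,0,-1],[0,0,0,0,-1],[0,0,0,0,-1],[0,0,0,0,-1],[0,0,0,0,-1],[0,0,0,0,-1]]]'

```text
time_s: 47.6
ee_pos: [600.6, 56.8, 24.1]
tcp_rot: [-2.735, -1.501, 0.136]
wrist_force: [0.1, -0.3, -1.0]
gripper_width: 54.9
```

Run:
```python
from h import *
state(); tilt()
```

```text
t 47.60 tcp [600.65  56.78  24.13] yawX 1.0055 toolz [-0.09 -0.03 -1.  ] F [ 0.11 -0.27 -1.05] w 54.9 q [-0.77  0.6   0.79  1.73 -0.45  1.1   1.19]
t 47.60 tcp [600.65  56.78  24.13] tilt -0.0852 -0.0251 yaw 1.006 q3 0.793 dq 0.00
```

Request:
step_arm --moves '[[[0,0,-10,0,-1],[0,0,-18,0,-1],[0,0,-20,0,-1],[0,0,-18,0,-1],[0,0,-8,0,-1],[0,0,0,0,-1]]]'

```text
time_s: 48.1
ee_pos: [606.5, 58.1, 102.5]
tcp_rot: [-2.736, -1.499, 0.139]
wrist_force: [-0.4, 0.9, -1.5]
gripper_width: 54.8
```

Run:
```python
from h import *
tilt(); goal(654.5,142.2,95,1.0); shot("wrist","w38")
im=cv2.imread("pics/w38.png"); cv2.imwrite("pics/w38c.png",cv2.resize(im[90:290,160:460],None,fx=2.6,fy=2.6,interpolation=cv2.INTER_CUBIC))
```

```text
t 48.10 tcp [606.45  58.12 102.49] tilt -0.0874 -0.0263 yaw 1.005 q3 0.846 dq 0.01
shift [97.02 -4.49  1.05] turn 0.004636712722995373 alt -3.1369559408667977
```

View pics/w38c.png

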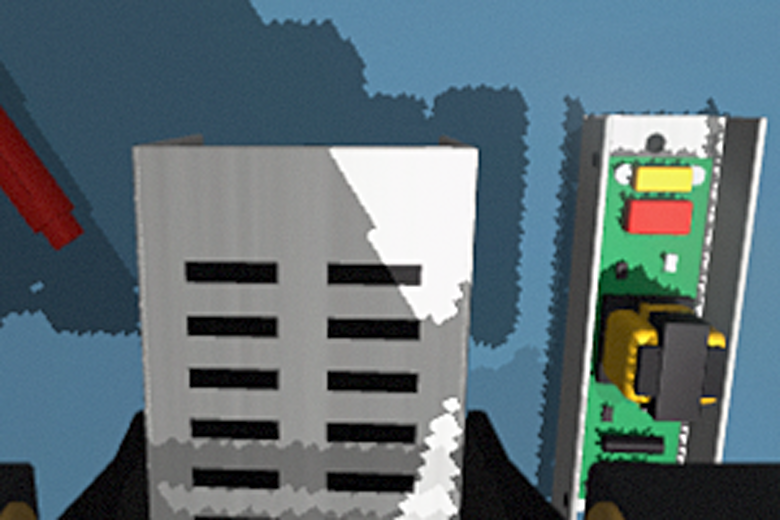

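Run:
```python
from h import *
K,C=load("w38"); T=np.array(json.load(open("pics/w38.json"))["T"]); Ct=np.linalg.inv(T)@C
f=lambda a:(np.array(a)+.5)/2.6-.5+[160,90]
print(p2w(K,Ct,f([(133,147),(477,148),(150,480),(464,480)]),-33)); print(p2w(K,Ct,f([(203,136),(441,136)]),17.6))
print(T[:3,:3].T@np.array([0,0,-1]))
```

```text
[[-26.64 -68.81 -33.  ]
 [ 25.46 -68.69 -33.  ]
 [-27.24 -12.51 -33.  ]
 [ 26.58 -12.53 -33.  ]]
[[-22.3  -65.61  17.6 ]
 [ 27.61 -65.64  17.6 ]]
[0.07 0.06 1.  ]
```

Run:
```python
from h import *
K,C=load("w38"); T=np.array(json.load(open("pics/w38.json"))["T"])
f=lambda a:(np.array(a)+.5)/2.6-.5+[160,90]
zb=T[2,3]-17.6   # world z of lower edges, level cover
P=p2w(K,C,f([(133,147),(477,148)]),zb+51); B=p2w(K,C,f([(203,136),(441,136)]),zb)
for n,Q in(("top",P),("bot",B)):
    e=Q[1]-Q[0];a=np.arctan2(e[1],e[0]); c=Q.mean(0)[:2]+65*np.array([np.sin(a),-np.cos(a)]); print(n,Q,np.linalg.norm(e),a,"ctr",c,"off world",c-T[:2,3], "off tool xy", T[:2,:2].T@(c-T[:2,3]))
```

```text
top [[536.68  72.22 135.89]
 [565.44 117.58 135.89]] 53.70911241522052 1.0057019329197106 ctr [605.95  60.1 ] off world [-0.5   1.98] off tool xy [ 1.4  -1.49]
bot [[537.45  73.23  84.89]
 [564.69 116.38  84.89]] 51.036147812499976 1.0076486006108774 ctr [606.03  60.1 ] off world [-0.42  1.98] off tool xy [ 1.45 -1.42]
```

Run:
```python
from h import *
goal(655,140.4,85,.998)
```

```text
shift [96.57 -2.38 10.23] turn 0.006601226128729376 alt -3.1349914274610637
```

Request:
step_arm --moves '[[[12,-1,0,0.003,-1],[20,-1,0,0.003,-1],[20,-1,2,0,-1],[20,-1,3,0,-1],[14,-1,3,0,-1],[6,0,2,0,-1],[0,0,0,0,-1]]]'

```text
time_s: 48.73
ee_pos: [650.3, 144.7, 77.7]
tcp_rot: [-2.738, -1.486, 0.15]
wrist_force: [-0.4, -0.1, -2.2]
gripper_width: 55.1
```

Run:
```python
from h import *
tilt(); goal(655,140.4,70,.998); shot("wrist","w39")
im=cv2.imread("pics/w39.png"); cv2.imwrite("pics/w39c.png",cv2.resize(im[90:290,160:460],None,fx=2.6,fy=2.6,interpolation=cv2.INTER_CUBIC))
```

```text
t 48.73 tcp [650.31 144.73  77.73] tilt -0.0956 -0.0258 yaw 0.997 q3 0.786 dq 0.02
shift [-0.52  6.79  7.35] turn -0.000770336979966757 alt 3.1408223166098264
```

View pics/w39c.png

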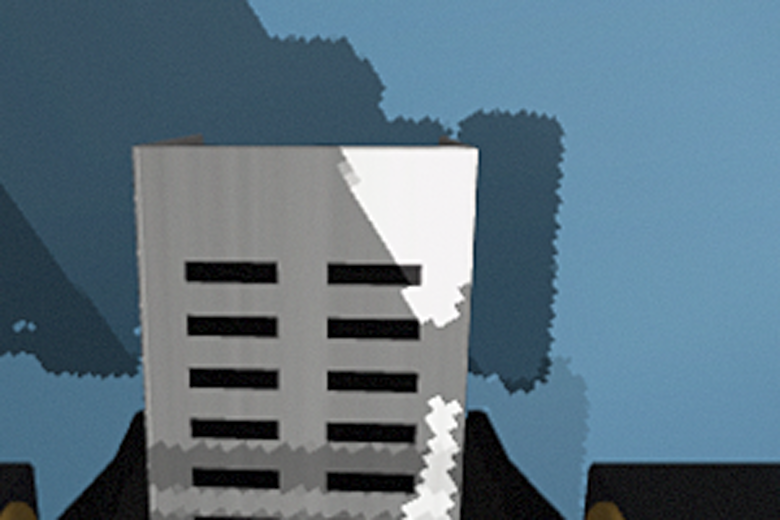

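Request:
step_arm --moves '[[[-0.5,5,0,0,-1],[0,1.5,3,0,-1],[0,0,3,0,-1],[0,0,0,0,-1]]]'

```text
time_s: 49.12
ee_pos: [654.2, 135.3, 71.2]
tcp_rot: [-2.742, -1.48, 0.153]
wrist_force: [-0.3, -0.0, -0.3]
gripper_width: 54.8
```

Run:
```python
from h import *
tilt(); goal(655,140.4,60,.998); shot("wrist","w40"); shot("scene","s3"); shot("top","t3")
im=cv2.imread("pics/w40.png"); a=cv2.resize(im[110:210,180:380],None,fx=4,fy=4,interpolation=cv2.INTER_CUBIC); cv2.imwrite("pics/w40c.png",a)
im=cv2.imread("pics/s3.png"); cv2.imwrite("pics/s3c.png",cv2.resize(im[200:330,200:350],None,fx=4,fy=4,interpolation=cv2.INTER_CUBIC))
# predicted chassis in wrist
K,C=load("w40"); print(w2p(K,C,box(654.5,142.4,-.572,130,43,0,26)))
```

```text
t 49.12 tcp [654.24 135.31  71.22] tilt -0.0965 -0.0275 yaw 0.993 q3 0.784 dq 0.01
shift [ 5.51 -1.43 10.95] turn -0.005346464839891096 alt 3.136246188749902
[[320.12 302.31]
 [324.54 136.57]
 [264.37 136.85]
 [266.98 300.55]
 [321.78 320.48]
 [326.99 137.14]
 [259.53 137.44]
 [263.03 318.28]]
```

View pics/w40c.png

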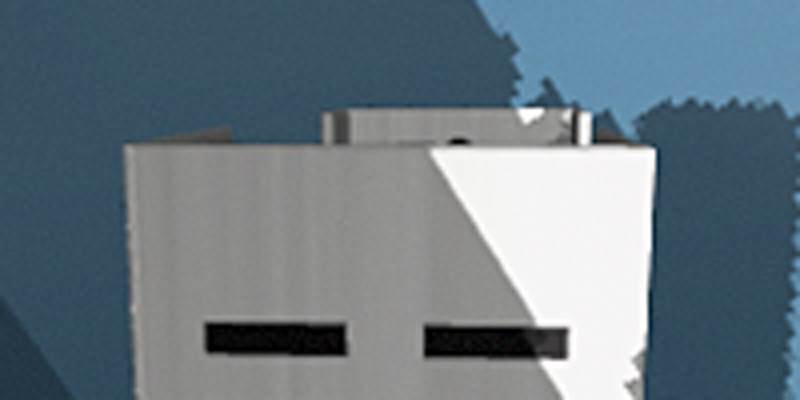

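View pics/s3c.png

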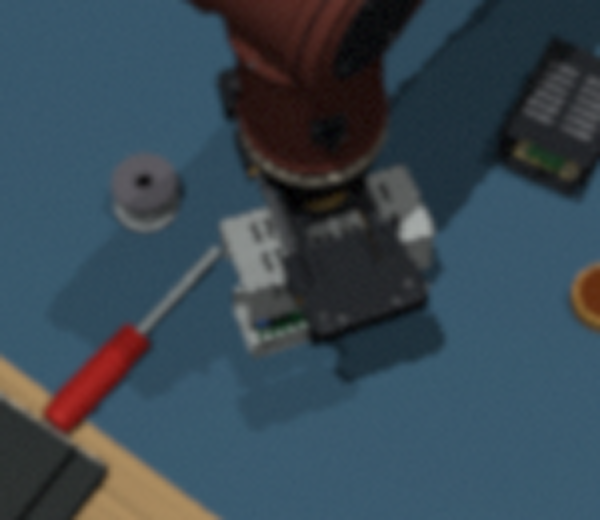

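Request:
step_arm --moves '[[[4,-1,0,-0.005,-1],[2,-0.5,2,0,-1],[0,0,2,0,-1],[0,0,0,0,-1]]]'

```text
time_s: 49.6
ee_pos: [656.6, 142.8, 68.0]
tcp_rot: [-2.737, -1.489, 0.149]
wrist_force: [0.6, -0.5, -0.5]
gripper_width: 54.9
```

Run:
```python
from h import *
tilt(); goal(655.3,140.9,60,.998); shot("wrist","w41")
im=cv2.imread("pics/w41.png"); a=cv2.resize(im[110:210,180:380],None,fx=4,fy=4,interpolation=cv2.INTER_CUBIC); cv2.imwrite("pics/w41c.png",a)
K,C=load("w41"); print(w2p(K,C,box(654.5,142.4,-.572,130,43,0,26)))
```

```text
t 49.60 tcp [656.57 142.76  67.99] tilt -0.0947 -0.0259 yaw 0.999 q3 0.778 dq 0.01
shift [-1.66  0.47  8.12] turn 0.001071517438866909 alt -3.140521136150926
[[310.   306.47]
 [314.29 139.87]
 [253.71 139.71]
 [256.56 304.4 ]
 [310.69 325.24]
 [315.61 140.87]
 [247.63 140.68]
 [251.56 322.71]]
```

View pics/w41c.png

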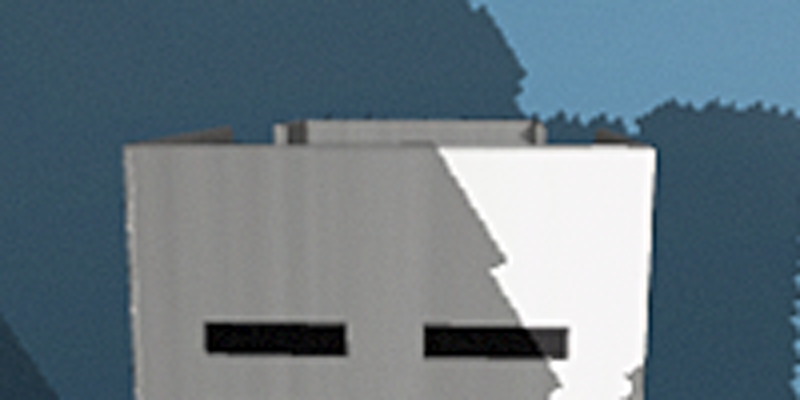

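Request:
step_arm --moves '[[[-1.5,0.4,4,0.001,-1],[0.4,0.4,6,0,-1],[0.4,0.4,6,0,-1],[0,0,0,0,-1]]]'

```text
time_s: 49.98
ee_pos: [655.6, 141.0, 50.6]
tcp_rot: [-2.737, -1.488, 0.149]
wrist_force: [-0.2, -0.5, -1.4]
gripper_width: 55.3
```

Run:
```python
from h import *
tilt(); goal(655.3,140.9,45,.998); shot("wrist","w42")
im=cv2.imread("pics/w42.png"); a=cv2.resize(im[110:210,180:380],None,fx=4,fy=4,interpolation=cv2.INTER_CUBIC); cv2.imwrite("pics/w42c.png",a)
K,C=load("w42"); print(w2p(K,C,box(654.5,142.4,-.572,130,43,0,26)))
```

```text
t 49.98 tcp [655.57 141.04  50.59] tilt -0.0944 -0.0260 yaw 0.998 q3 0.769 dq 0.00
shift [0.14 0.22 5.59] turn 0.00021561184032958813 alt -3.1413770417494637
[[313.19 318.55]
 [318.13 140.33]
 [252.69 140.21]
 [256.01 316.24]
 [314.3  340.2 ]
 [320.09 141.49]
 [245.92 141.33]
 [250.57 337.33]]
```

View pics/w42c.png

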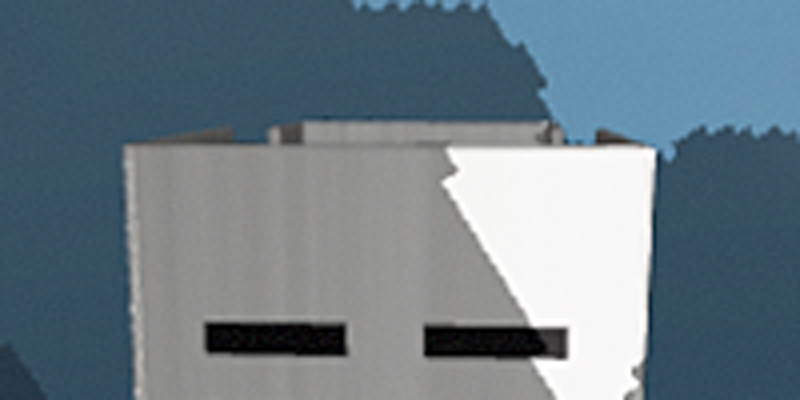

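Request:
step_arm --moves '[[[0.4,0.4,5,0,-1],[0.5,0.5,7,0,-1],[0.4,0.4,6,0,-1],[0,0,0,0,-1]]]'

```text
time_s: 50.37
ee_pos: [655.9, 140.8, 31.1]
tcp_rot: [-2.738, -1.488, 0.148]
wrist_force: [-0.2, 0.5, -1.7]
gripper_width: 55.1
```

Run:
```python
from h import *
state(); goal(655.3,140.9,20,.998); shot("wrist","w43")
im=cv2.imread("pics/w43.png"); a=cv2.resize(im[110:210,180:380],None,fx=4,fy=4,interpolation=cv2.INTER_CUBIC); cv2.imwrite("pics/w43c.png",a)
```

```text
t 50.37 tcp [655.94 140.84  31.15] yawX 0.9980 toolz [-0.09 -0.03 -1.  ] F [-0.23  0.46 -1.73] w 55.1 q [-0.79  0.72  0.76  1.53 -0.49  1.2   1.07]
shift [ 0.51  0.16 11.15] turn 3.51951409669482e-05 alt -3.141557458448826
```

View pics/w43c.png

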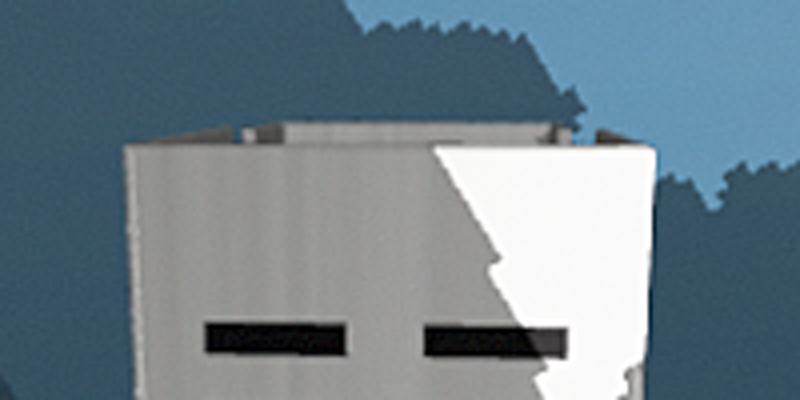

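Request:
step_arm --moves '[[[0.4,0.3,5,0,-1],[0.3,0.3,4,0,-1],[0.2,0.2,2.5,0,-1],[0,0,0,0,-1]]]'

```text
time_s: 50.75
ee_pos: [656.5, 140.9, 19.2]
tcp_rot: [-2.738, -1.488, 0.147]
wrist_force: [-0.3, -0.4, -1.0]
gripper_width: 55.2
```

Run:
```python
from h import *
state(); goal(655.3,140.9,17.6,.998); shot("wrist","w44")
im=cv2.imread("pics/w44.png"); a=cv2.resize(im[110:210,180:380],None,fx=4,fy=4,interpolation=cv2.INTER_CUBIC); cv2.imwrite("pics/w44c.png",a)
```

```text
t 50.75 tcp [656.48 140.85  19.2 ] yawX 0.9980 toolz [-0.09 -0.03 -1.  ] F [-0.32 -0.41 -1.02] w 55.2 q [-0.78  0.73  0.75  1.54 -0.5   1.18  1.07]
shift [-0.49 -0.91  1.7 ] turn -1.903112463708112e-05 alt 3.141573622465156
```

View pics/w44c.png

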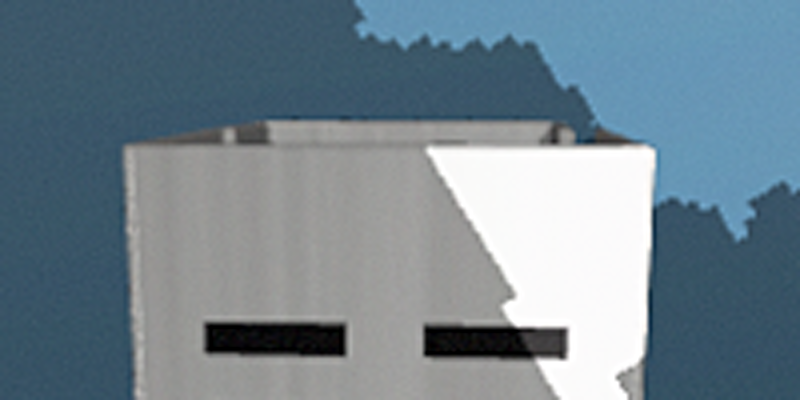

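Request:
step_arm --moves '[[[-0.4,-0.8,1,0,-1],[0,0,1.5,0,-1],[0,0,1.5,0,-1],[0,0,0,0,-1]]]'

```text
time_s: 51.13
ee_pos: [655.9, 140.9, 18.1]
tcp_rot: [-2.738, -1.488, 0.144]
wrist_force: [-0.4, -0.5, -2.1]
gripper_width: 55.1
```

Run:
```python
from h import *
state(); goal(655.3,140.9,17.6,.998); shot("wrist","w45")
im=cv2.imread("pics/w45.png"); a=cv2.resize(im[110:210,180:380],None,fx=4,fy=4,interpolation=cv2.INTER_CUBIC); cv2.imwrite("pics/w45c.png",a)
```

```text
t 51.13 tcp [655.93 140.87  18.1 ] yawX 0.9977 toolz [-0.09 -0.02 -1.  ] F [-0.42 -0.47 -2.08] w 55.1 q [-0.78  0.73  0.75  1.54 -0.5   1.18  1.07]
shift [-0.29 -0.51  0.55] turn -0.00032220939073157595 alt 3.1412704441990615
```

View pics/w45c.png

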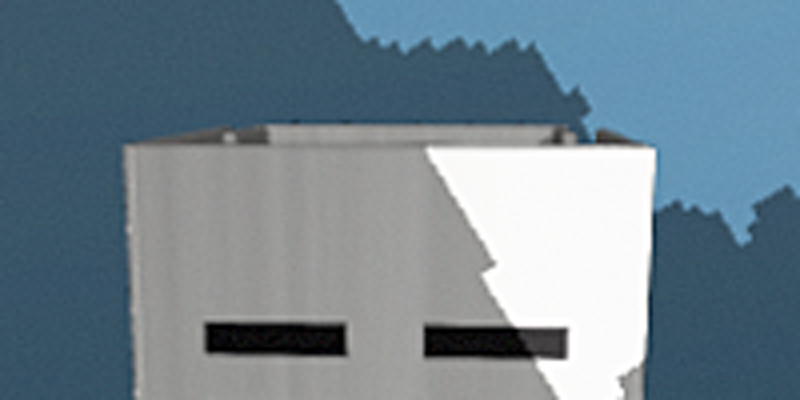

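Request:
step_arm --moves '[[[0,0,2,0,-1],[0,0,1.5,0,-1]]]'

```text
time_s: 51.35
ee_pos: [656.2, 140.7, 17.3]
tcp_rot: [-2.738, -1.487, 0.142]
wrist_force: [-7.6, 0.5, 17.2]
gripper_width: 55.1
```

Run:
```python
from h import *
state()
```

```text
t 51.35 tcp [656.19 140.7   17.25] yawX 0.9973 toolz [-0.09 -0.02 -1.  ] F [-7.56  0.51 17.17] w 55.1 q [-0.78  0.73  0.75  1.54 -0.5   1.17  1.07]
```

Request:
step_arm --moves '[[[0,0,0,0,-1],[0,0,0,0,0.4],[0,0,0,0,1],[0,0,0,0,1],[0,0,0,0,1],[0,0,0,0,1]]]'

```text
time_s: 51.85
ee_pos: [656.7, 140.8, 17.5]
tcp_rot: [-2.738, -1.487, 0.14]
wrist_force: [-0.5, -1.0, 0.1]
gripper_width: 79.5
```

Run:
```python
from h import *
state(); shot("wrist","w46")
im=cv2.imread("pics/w46.png"); a=cv2.resize(im[90:290,160:460],None,fx=2.6,fy=2.6,interpolation=cv2.INTER_CUBIC); cv2.imwrite("pics/w46c.png",a)
```

```text
t 51.85 tcp [656.68 140.83  17.48] yawX 0.9974 toolz [-0.09 -0.02 -1.  ] F [-0.5  -0.99  0.15] w 79.5 q [-0.78  0.73  0.75  1.54 -0.5   1.17  1.07]
```

View pics/w46c.png

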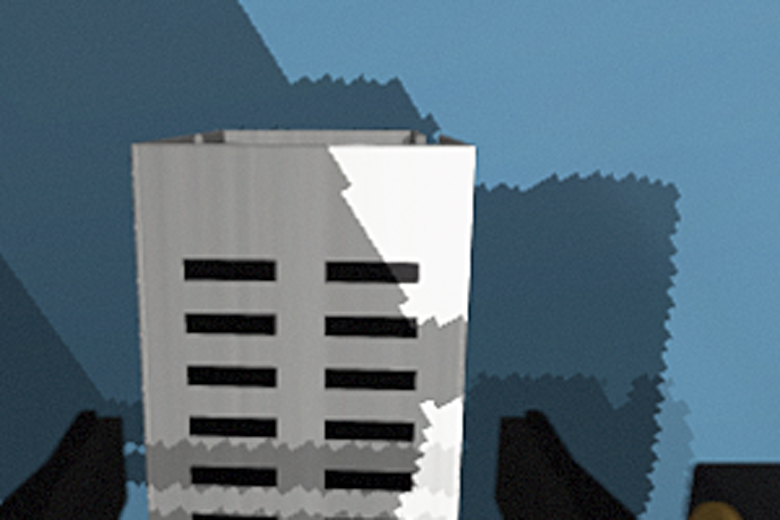

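Request:
step_arm --moves '[[[-0.6,-0.6,-8,0,1],[-1,-1,-15,0,1],[-1.5,-1.5,-22,0,1],[-2,-2,-30,0,1],[-2,-2,-30,0,1],[-1,-1,-20,0,1],[0,0,-5,0,1]]]'

```text
time_s: 52.48
ee_pos: [655.8, 140.3, 157.6]
tcp_rot: [-2.74, -1.485, 0.145]
wrist_force: [1.0, 0.9, 0.7]
gripper_width: 87.0
```

Run:
```python
from h import *
state(); shot("wrist","w47"); shot("top","t4")
im=cv2.imread("pics/w47.png"); a=cv2.resize(im[60:290,160:460],None,fx=2.6,fy=2.6,interpolation=cv2.INTER_CUBIC); cv2.imwrite("pics/w47c.png",a)
```

```text
t 52.48 tcp [655.76 140.26 157.58] yawX 0.9960 toolz [-0.09 -0.03 -1.  ] F [0.99 0.91 0.69] w 87.0 q [-0.82  0.6   0.82  1.42 -0.42  1.4   1.02]
```

View pics/w47c.png

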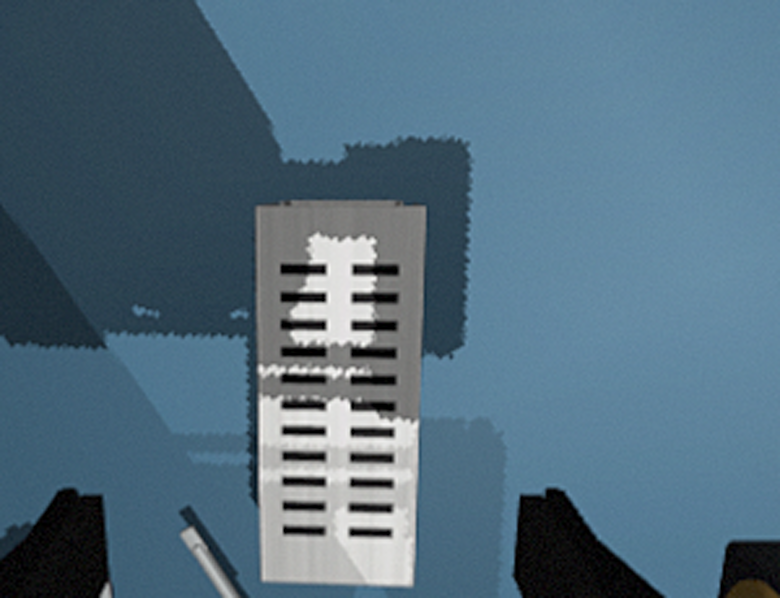

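Request:
step_arm --moves '[[[-15,10,-3,0,1],[-25,17,-3,0,1],[-28,19,0,0,1],[-28,19,0,0,1],[-28,19,0,0,1],[-28,19,0,0,1],[-15,10,0,0,1],[0,0,0,0,1]]]'

```text
time_s: 53.25
ee_pos: [653.6, -68.9, 154.8]
tcp_rot: [-2.728, -1.491, 0.17]
wrist_force: [-0.4, 0.3, -0.0]
gripper_width: 87.3
```

Run:
```python
from h import *
state(); shot("top","t5"); shot("scene","s5")
K,C=load("s5")
for n,b in(("L",box(654.5,142.4,-.572,130,54,0,51)),("S",box(441.4,196.2,.151,92,68,0,51))): print(n,w2p(K,C,b).round(0).tolist())
im=cv2.imread("pics/s5.png"); cv2.imwrite("pics/s5c.png",cv2.resize(im[200:300,230:380],None,fx=5,fy=5,interpolation=cv2.INTER_CUBIC))
im=cv2.imread("pics/t5.png"); cv2.imwrite("pics/t5c.png",cv2.resize(im[130:280,90:300],None,fx=3.7,fy=3.7,interpolation=cv2.INTER_CUBIC))
```

```text
t 53.25 tcp [653.62 -68.94 154.8 ] yawX 1.0035 toolz [-0.11 -0.03 -0.99] F [-0.39  0.34 -0.01] w 87.3 q [-0.55  0.59  0.85  1.46 -0.39  1.39  1.33]
L [[263.0, 291.0], [307.0, 276.0], [300.0, 260.0], [257.0, 274.0], [263.0, 283.0], [308.0, 268.0], [301.0, 252.0], [256.0, 266.0]]
S [[344.0, 250.0], [356.0, 226.0], [335.0, 217.0], [322.0, 240.0], [346.0, 241.0], [359.0, 217.0], [337.0, 208.0], [324.0, 231.0]]
```

View pics/s5c.png

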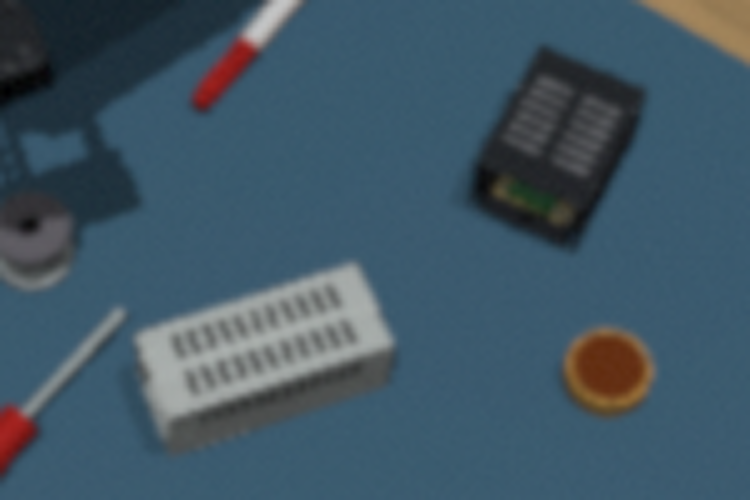

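View pics/t5c.png

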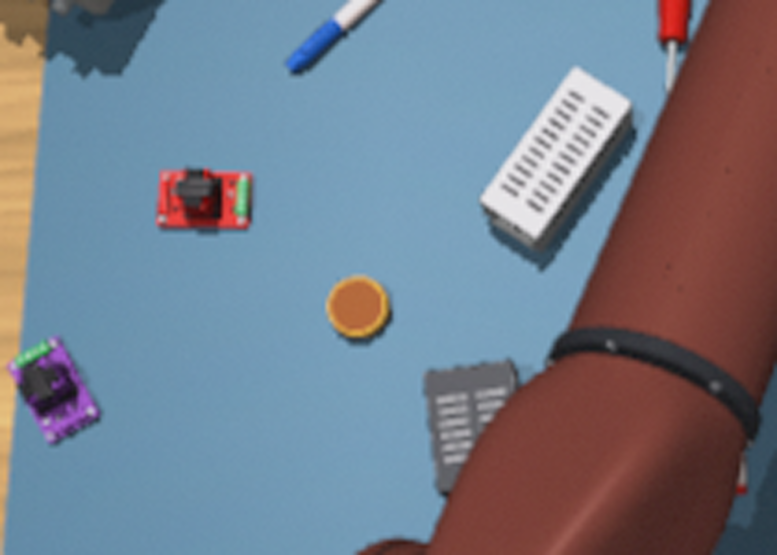

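View pics/s5.png

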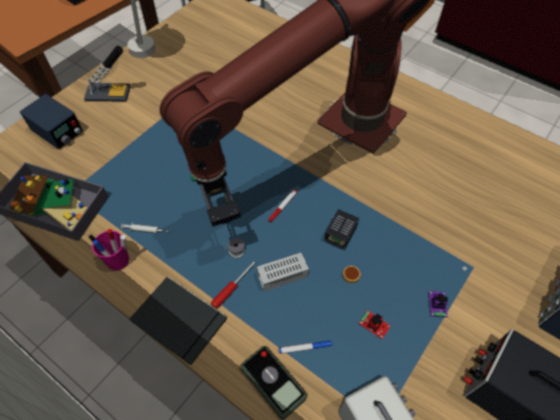

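Both supplies are standing closed, the lookalikes haven't moved, and the gripper is clear. I'm handing the job in.

Run:
```python
from rig import ticket
print(ticket.finish_job())
```

```text
the job is handed in; nothing more can be done
None
```

Both power supplies are boxed up and standing on the bench. I handed the job in at about 53 s of the 128 s. The cream board is in the charcoal chassis under the charcoal cover, and the green board is in the aluminium chassis under the aluminium cover.

**Last checks**
- In the wrist, top and scene pictures both covers stand level outside their chassis. Ends were in line to about 1 mm in the wrist views, which showed one end of each supply.
- The red and purple lookalikes stayed where they were. The gripper was clear of everything at hand-in.

**What went less well**
- **Tilt:** the tool gradually leaned over, to about 0.1 rad. Levelling it took a few seconds and only partly worked.
- **Green board:** it touched down one end first. I pressed it with about 31 N at the wrist, then let it settle under a light grip. It ended about 1–1.5 mm off centre in its chassis, inside the clearance.
- **Long cover:** joint 3 came within about 0.04 rad of its limit, so I turned back the other way. That meant setting the cover down once on clear bench and gripping it again. It was pressed with about 17 N when it reached the bench over the chassis.

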